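# Sweep the tealights into the tray

### The arm

A 6-joint arm with a two-finger parallel gripper is mounted at the origin on a cart in front of the work surface, level with it; the furniture and walls round the work are solid. World frame = base frame: x ahead of the robot, y to its left, z up, the work surface at z = 0. Lengths are in m, angles in rad, forces in N, time in s.
With the tool pointing down it reaches from about 0.35 to 0.85 m from the base axis. Payload 8.1 kg.
Tool frame: the origin (TCP) lies between the finger pads; the fingertips stand 14 mm ahead of it and the grasp point (between the pads) lies 5 mm behind it; z points along the fingers, y is the line along which they close (so a half turn about z gives the same grasp; the last joint's range is limited). The gripper opens to 93 mm and grips with 3 to 60 N. Pads are 15 mm wide; open, the fingers measure 128 mm over their backs; the gripper's body (75 mm by 188 mm) begins 65 mm behind the grasp point.
Start: joints at [-0.085, 0.13, 1.488, -0, 1.523, -0.085], TCP at [0.6, 0, 0.209] pointing down, gripper open.
Joint ranges: [-2.96, 2.96], [-0.89, 2.26], [0.02, 2.5], [-1.34, 4.48], [0, 2.73], [-2.66, 2.66]. Speed limits (rad/s): [2.39, 2.39, 2.79, 3.14, 3.14, 3.14].

### API

Orientations are given as a rotation vector (axis times angle).
In Python, from plant import robot gives the robot as it stands.
- The arm moves only by the tool arm_command, never from a script. Its argument "targets" is a list of rows, each an object of numbers: "x", "y", "z": the shift along the world's x, y, z in units of 500 mm (1.0 is 500 mm); "rx", "ry", "rz": the turn, a rotation vector about the world's x, y, z in units of 2 rad (1.0 is 2 rad); "claw": the closure in counts, from 0 (fully open) to 255 (shut). In form: [{"x": .., "y": .., "z": .., "rx": .., "ry": .., "rz": .., "claw": ..}, ...]. A call has 1 to 10 rows; each row is the pose to reach, as a shift and turn from the pose commanded when the call began; what a row does not reach only later rows make up. A row lasts 1/12 s, in which the tool goes at most 41.7 mm and 7.16 degrees, less where a joint would pass 70% of its speed; a pose out of reach is approached as far as the arm can. A call with a number of a shift or a turn outside -1 to 1 is refused whole. A call with a gripper value outside its range is refused whole. The fingers move at their own pace and stop on an object; "squeeze" is the grip in N (left out, the last holds). Time passes only in rows, so rows that repeat a pose let the fingers close. It gives the time, the measured TCP pose, the force, the opening and the grip force at its end, in the units of the state.
- robot.read_state(): the state, without advancing time (a new reading comes with each control period).
- robot.read_camera(name): name is "scene" or "side" or "wrist"; returns (picture, depth): 480x640x3 uint8, red, green, blue; 480x640 float32, m along the optical axis (not along the pixel's ray), 0 where there is no reading.
- robot.get_calibration(name): a dict with "intrinsics" (3x3 intrinsics, pixels), "origin" and "orientation" of the camera in the world. Camera axes: x right, y up, looking along -z (the intrinsics and any distortion apply to the point x, -y, -z); pixel columns grow to the right and rows downward; lengths in m; the calibration is good to about 2 mm. A picture is of the moment at which its call begins: read the wrist's pose just before it. get_calibration takes no time and is no camera call; for the wrist camera it gives the pose at the moment of the call.
- robot.close_job(): hands the job in; it is judged then, once.
The state is a dict: "t": time; "q": joint angles; "dq": joint speeds; "joint_torque": joint torques, N m; "tool_pos": TCP position; "orientation": TCP orientation; "force": force on the tool from outside, world axes, zero at the start; "wrist_torque": the same for the moment, N m; "opening": finger opening in m; "gripper_force": force on a finger pad.
Only numpy, scipy, OpenCV 4.12 (cv2) and the standard library are available. Lean on these libraries where they do the work, as an engineer would, in place of code of your own. Each camera call takes 0.05 s, during which the arm holds its last target. There are 200 camera calls.

### The job

Sweep the three tealights across the worktop with the closed fingers, through the open front of the dark steel tray, until each stands upright on the tray's floor, well behind the bevelled front edge. Only push them along gently with the fingertips: do not pinch, lift, tip or squash them. Leave the salt mill, spice jar, low round pot and mug where they stand.

Things in the scene. Friction and masses are not known exactly. Their poses are not given: they have to be found in the camera images.
- tray: fixed, low, open-fronted dark steel tray, 260 mm along its x and 160 mm along its y. Origin: centre of its underside, on the worktop, z up. The open front (mouth) faces its +y. Flat floor 2 mm thick from y = -76 to +58 mm; from there a bevel runs down to the worktop at y = +80 mm, so that things slide in. Walls 28 mm high at the back (inner face y = -75 mm) and at both sides (inner faces x = -125 and +125 mm, from the back to y = +57 mm)
- tealight_a: a tealight: round aluminium cup with wax, 38 mm across and 16 mm high, about 20 g, standing flat and loose on the worktop. Origin: centre of its underside, z up. Slides easily; one of three alike
- tealight_b: a tealight: round aluminium cup with wax, 38 mm across and 16 mm high, about 20 g, standing flat and loose on the worktop. Origin: centre of its underside, z up. Slides easily; one of three alike
- tealight_c: a tealight: round aluminium cup with wax, 38 mm across and 16 mm high, about 20 g, standing flat and loose on the worktop. Origin: centre of its underside, z up. Slides easily; one of three alike
- mill: bystander: white salt mill with grey cap, 44 mm across, 90 mm high, upright and loose. Origin: centre of its underside
- spice_jar: bystander: glass spice jar with black cap, 41 mm across, 105 mm high, upright and loose. Origin: centre of its underside
- pot: bystander: low closed round pot with cream lid, 63 mm across, 34 mm high, loose. Origin: centre of its underside
- mug: bystander: white cup with handle, 60 x 87 mm, 50 mm high, loose. Origin: on its underside, near the middle; handle toward its -y
Mind the look-alikes: they are no part of the job. What is shaped like the tealight_c but blue is not meant. Leave any purple look-alike of the tealight_a alone.

How it is judged:
By the outcome, as a careful person would: the job done as asked, in the order asked, and still so for the second after the job is handed in, with the robot touching nothing.
It also fails if it takes over 69 s, if anything falls off the work surface, if the arm or the gripper's body presses on something with over 40 N, if the wrist force passes 120 N, or if a joint passes its speed limit or range.

## Working session

There is one attempt and no reset: what is moved stays moved. The work goes in short steps, Python scripts to look and compute and a tool call to move; the robot and the scene stay as the last step left them, time stands still between calls to the robot, and variables do not carry over. Pictures are saved under pics/ and viewed, at most 10 in all, crops included, and the job is handed in when it is done.

Besides the shell and the picture viewer there is one more tool, called after "Emit:" as name(argument=value, ...), one argument or row to a line, values as JSON. arm_command: Moves the arm, as the interface text tells. Shifts and turns lie within -1 to 1; 1 stands for 500 mm of shift or 2 rad of turn. Its arguments: {"type":"object","properties":{"targets":{"type":"array","items":{"type":"object","properties":{"x":{"type":"number","minimum":-1,"maximum":1},"y":{"type":"number","minimum":-1,"maximum":1},"z":{"type":"number","minimum":-1,"maximum":1},"rx":{"type":"number","minimum":-1,"maximum":1},"ry":{"type":"number","minimum":-1,"maximum":1},"rz":{"type":"number","minimum":-1,"maximum":1},"claw":{"type":"number"}}}},"squeeze":{"type":"number"}},"required":["targets"]}

```bash
mkdir -p pics
cat > h.py <<'E'
import numpy as np, cv2
from plant import robot
from scipy.spatial.transform import Rotation as R
def cal(n):
    c=robot.get_calibration(n); o=np.array(c["orientation"],float)
    M=o if o.shape==(3,3) else (R.from_rotvec(o).as_matrix() if o.size==3 else None)
    return np.array(c["intrinsics"]),np.array(c["origin"]),M
def pt(c,u,v,d):
    K,o,M=c; x=(u-K[0,2])/K[0,0]*d; y=(v-K[1,2])/K[1,1]*d
    return o+M@np.array([x,-y,-d])
def onplane(c,u,v,z):
    K,o,M=c; r=M@np.array([(u-K[0,2])/K[0,0],-(v-K[1,2])/K[1,1],-1]); return o+r*(z-o[2])/r[2]
def cloud(c,D):
    K,o,M=c; v,u=np.indices(D.shape); 
    P=np.stack([(u-K[0,2])/K[0,0]*D,-(v-K[1,2])/K[1,1]*D,-D],-1)
    return P@M.T+o
E
python3 - <<'E'
from h import *
for n in("scene","side"):
    print(robot.get_calibration(n))
    p,d=robot.read_camera(n); cv2.imwrite(f"pics/{n}0.png",p[...,::-1]); np.save(f"{n}d.npy",d);np.save(f"{n}p.npy",p)
print(robot.read_state())
E
```

```text
{'intrinsics': array([[436.21022284,   0.        , 313.52213521],
       [  0.        , 436.21022284, 238.03420778],
       [  0.        ,   0.        ,   1.        ]]), 'origin': array([0.02096497, 0.55714968, 0.51354899]), 'orientation': array([ 0.45794868, -1.2592762 , -2.14025288])}
{'intrinsics': array([[514.12544387,   0.        , 328.31613039],
       [  0.        , 514.12544387, 242.41889383],
       [  0.        ,   0.        ,   1.        ]]), 'origin': array([ 0.30135849, -0.95036846,  0.91145008]), 'orientation': array([ 0.80442616, -0.13044985, -0.25189455])}
{'t': 0.1, 'q': array([-8.54101251e-02,  1.31125013e-01,  1.48916908e+00,  4.75696112e-05,
        1.52298251e+00, -8.54167610e-02]), 'dq': array([-2.71069241e-04, -2.19738111e-03, -2.70458521e-03, -1.21650365e-04,
       -5.13677687e-05, -6.37575031e-04]), 'joint_torque': array([ 2.89806376e-03, -5.61339462e+01, -4.93095982e+01,  7.72326719e-02,
        2.89617141e-02, -2.83941080e-05]), 'tool_pos': array([5.99473972e-01, 7.97728572e-05, 2.07869550e-01]), 'orientation': array([-2.22050399e+00, -2.22051359e+00,  1.64624057e-03]), 'force': array([0.02412975, 0.4793899 , 0.64131631]), 'wrist_torque': array([-0.01303612,  0.01654176,  0.03670492]), 'gripper_force': 0.0, 'opening': 0.09267519873037472}
```

View pics/scene0.png

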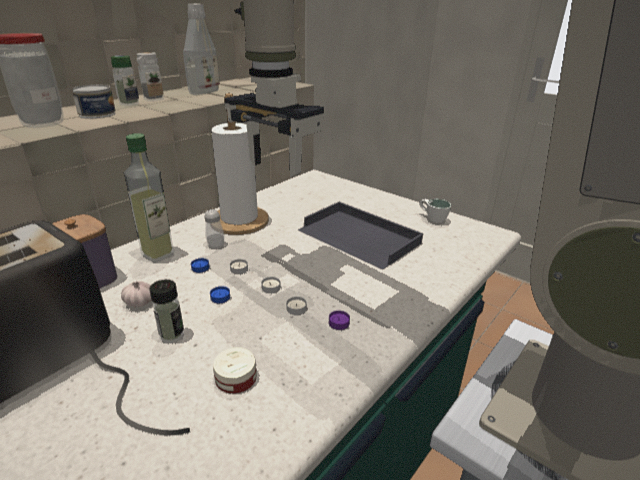

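View pics/side0.png

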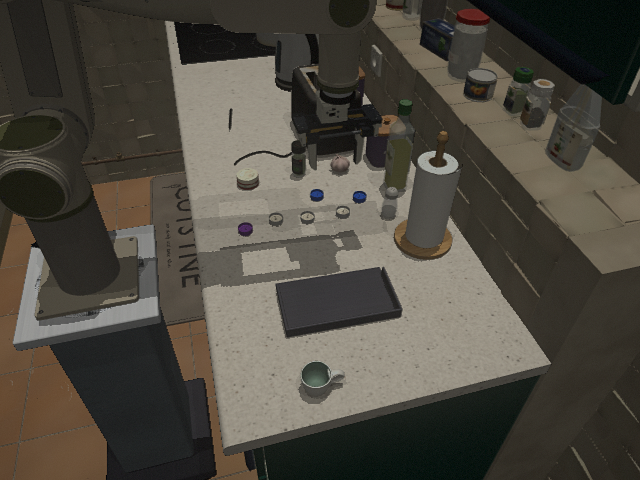

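The three silvery tealights are at scene pixels (239,266), (271,285) and (297,305). Blue ones are at (200,265) and (220,294), purple at (339,320), and the tray lies beyond with its mouth towards them. In the side view the tealights are at (276,219), (307,217) and (343,212).

Run:
```python
from h import *
S=cal("scene");T=cal("side")
for n,u,v in[("w",239,265),("w",271,284),("w",297,304),("blue",200,264),("blue",220,293),("purple",339,318)]: print("scene",n,onplane(S,u,v,.016).round(3))
for n,u,v in[("w",276,217),("w",307,216),("w",343,211),("blue",316,194),("blue",359,196),("purple",245,228)]: print("side",n,onplane(T,u,v,.016).round(3))
# tray corners (wall tops 28mm) side: back-left, back-right; front on floor
for n,u,v,z in[("backL top",286,333,.028),("backR top",401,316,.028),("frontL",277,284,0),("frontR",384,269,.0)]: print(n,onplane(T,u,v,z).round(3))
for n,u,v,z in[("sL",338,205,.028),("sR",421,237,.028)]: print(n,onplane(S,u,v,z).round(3))
# blobs by depth cloud: tops above table, connected comps in top-down grid
for n,c in(("scene",S),("side",T)):
    P=cloud(c,np.load(n+"d.npy")); ok=(P[...,0]>.3)&(P[...,0]<.95)&(abs(P[...,1])<.5)&(P[...,2]>.008)&(P[...,2]<.15)
    k,l,st,ce=cv2.connectedComponentsWithStats(ok.astype(np.uint8))
    for i in range(1,k):
        if st[i,4]>25:
            q=P[l==i]; print(n,ce[i].round(),st[i,4],q.min(0).round(3),q.max(0).round(3))
```

```text
scene w [0.64  0.074 0.016]
scene w [0.54  0.078 0.016]
scene w [0.459 0.09  0.016]
scene blue [0.704 0.126 0.016]
scene blue [0.591 0.162 0.016]
scene purple [0.377 0.07  0.016]
side w [0.467 0.084 0.016]
side w [0.548 0.068 0.016]
side w [0.648 0.064 0.016]
side blue [0.596 0.154 0.016]
side blue [0.71  0.115 0.016]
side purple [0.381 0.062 0.016]
backL top [ 0.41  -0.302  0.028]
backR top [ 0.662 -0.322  0.028]
frontL [ 0.424 -0.136  0.   ]
frontR [ 0.687 -0.155  0.   ]
sL [ 0.653 -0.279  0.028]
sR [ 0.404 -0.27   0.028]
scene [122. 252.] 23681 [ 0.574 -0.385  0.008] [0.937 0.5   0.15 ]
scene [307. 152.] 384 [ 0.922 -0.5    0.008] [ 0.936 -0.437  0.121]
scene [436. 209.] 512 [ 0.411 -0.456  0.008] [ 0.497 -0.393  0.05 ]
scene [372. 225.] 1097 [ 0.409 -0.302  0.008] [ 0.676 -0.156  0.029]
scene [199. 264.] 110 [0.691 0.103 0.008] [0.733 0.141 0.016]
scene [239. 265.] 111 [0.626 0.051 0.008] [0.666 0.09  0.015]
scene [270. 283.] 130 [0.527 0.053 0.008] [0.567 0.091 0.016]
scene [158. 305.] 2138 [0.551 0.246 0.008] [0.717 0.303 0.106]
scene [220. 293.] 147 [0.576 0.14  0.008] [0.616 
[... 491 characters left out ...]
 0.4  0.11]
side [340. 163.] 249 [0.672 0.238 0.008] [0.729 0.287 0.057]
side [247. 178.] 380 [0.39  0.232 0.008] [0.452 0.306 0.04 ]
side [492. 262.] 9922 [ 0.744 -0.5    0.008] [ 0.95  -0.008  0.15 ]
side [317. 194.] 99 [0.58  0.132 0.008] [0.617 0.18  0.022]
side [359. 196.] 97 [0.694 0.099 0.008] [0.734 0.142 0.02 ]
side [343. 211.] 114 [0.629 0.047 0.008] [0.668 0.089 0.019]
side [307. 216.] 109 [0.531 0.049 0.008] [0.569 0.093 0.019]
side [275. 218.] 114 [0.447 0.063 0.008] [0.485 0.107 0.019]
side [245. 228.] 117 [0.363 0.045 0.008] [0.4   0.087 0.02 ]
side [345. 314.] 1183 [ 0.411 -0.307  0.008] [ 0.682 -0.16   0.033]
side [319. 377.] 973 [ 0.412 -0.457  0.008] [ 0.498 -0.397  0.054]
```

Run:
```python
from h import *
for n in("scene","side"):
    P=cloud(cal(n),np.load(n+"d.npy")).reshape(-1,3)
    for a,b in((-.12,-.0),(0,.04),(.04,.1),(.1,.2)):
        for z0,z1 in((.02,.095),(.1,.3)):
            q=P[(P[:,0]>.69)&(P[:,0]<.95)&(P[:,1]>a)&(P[:,1]<b)&(P[:,2]>z0)&(P[:,2]<z1)]
            if len(q): print(n,a,b,z0,len(q),np.percentile(q,1,0).round(3),np.percentile(q,99,0).round(3))
    q=P[(P[:,0]>.39)&(P[:,0]<.7)&(P[:,1]>-.34)&(P[:,1]<-.13)&(P[:,2]>.02)&(P[:,2]<.035)]
    print(n,cv2.minAreaRect(q[:,:2].astype(np.float32)))
```

```text
scene -0.12 -0.0 0.02 1914 [ 0.771 -0.106  0.021] [ 0.932 -0.002  0.094]
scene -0.12 -0.0 0.1 5106 [ 0.771 -0.115  0.102] [ 0.94  -0.002  0.27 ]
scene 0 0.04 0.02 564 [0.746 0.001 0.021] [0.934 0.04  0.094]
scene 0 0.04 0.1 1074 [0.922 0.001 0.101] [0.943 0.04  0.271]
scene 0.04 0.1 0.02 506 [0.746 0.04  0.021] [0.933 0.059 0.092]
scene 0.04 0.1 0.1 1089 [0.923 0.041 0.107] [0.946 0.098 0.271]
scene 0.1 0.2 0.02 1805 [0.797 0.128 0.021] [0.934 0.199 0.094]
scene 0.1 0.2 0.1 5224 [0.798 0.108 0.102] [0.941 0.199 0.27 ]
scene ((0.5423112511634827, -0.23074689507484436), (0.1364644169807434, 0.26258862018585205), 87.14449310302734)
side -0.12 -0.0 0.02 1001 [ 0.773 -0.12   0.021] [ 0.934 -0.016  0.094]
side -0.12 -0.0 0.1 3751 [ 0.773 -0.12   0.102] [ 0.947 -0.003  0.284]
side 0 0.04 0.02 343 [0.748 0.012 0.021] [0.787 0.039 0.091]
side 0 0.04 0.1 439 [0.923 0.    0.164] [0.946 0.04  0.275]
side 0.04 0.1 0.02 20 [0.75  0.04  0.035] [0.779 0.046 0.09 ]
side 0.04 0.1 0.1 536 [0.925 0.041 0.154] [0.949 0.099 0.274]
side 0.1 0.2 0.02 547 [0.799 0.116 0.022] [0.932 0.194 0.094]
side 0.1 0.2 0.1 2314 [0.8   0.104 0.103] [0.947 0.198 0.274]
side ((0.5447873473167419, -0.23384878039360046), (0.13736361265182495, 0.2631019055843353), 87.90577697753906)
```

Emit:
arm_command(
  targets=[
    {"claw": 255},
    {"x": -0.08,"y": 0.06,"z": -0.05,"claw": 255},
    {"x": -0.16,"y": 0.13,"z": -0.1,"claw": 255},
    {"x": -0.22,"y": 0.2,"z": -0.16,"claw": 255},
    {"x": -0.26,"y": 0.25,"z": -0.22,"claw": 255},
    {"x": -0.27,"y": 0.256,"z": -0.24,"claw": 255},
    {"x": -0.27,"y": 0.256,"z": -0.24,"claw": 255},
    {"x": -0.27,"y": 0.256,"z": -0.24,"claw": 255},
  ],
  squeeze=5,
)

```text
schema error: expected keys x, y, z, rx, ry, rz, claw
```

Emit:
arm_command(
  targets=[
    {"x": 0,"y": 0,"z": 0,"rx": 0,"ry": 0,"rz": 0,"claw": 255},
    {"x": -0.05,"y": 0.05,"z": -0.03,"rx": 0,"ry": 0,"rz": 0,"claw": 255},
    {"x": -0.1,"y": 0.1,"z": -0.06,"rx": 0,"ry": 0,"rz": 0,"claw": 255},
    {"x": -0.15,"y": 0.15,"z": -0.09,"rx": 0,"ry": 0,"rz": 0,"claw": 255},
    {"x": -0.2,"y": 0.2,"z": -0.12,"rx": 0,"ry": 0,"rz": 0,"claw": 255},
    {"x": -0.25,"y": 0.25,"z": -0.15,"rx": 0,"ry": 0,"rz": 0,"claw": 255},
    {"x": -0.27,"y": 0.264,"z": -0.2,"rx": 0,"ry": 0,"rz": 0,"claw": 255},
    {"x": -0.27,"y": 0.264,"z": -0.24,"rx": 0,"ry": 0,"rz": 0,"claw": 255},
    {"x": -0.27,"y": 0.264,"z": -0.24,"rx": 0,"ry": 0,"rz": 0,"claw": 255},
    {"x": -0.27,"y": 0.264,"z": -0.24,"rx": 0,"ry": 0,"rz": 0,"claw": 255},
  ],
  squeeze=5,
)

```text
t: 0.93
tool_pos: [0.4639, 0.1319, 0.0881]
orientation: [-2.22, -2.221, 0.003]
force: [1.1, 0.0, 0.6]
opening: 0.0309
gripper_force: 0.0
```

Emit:
arm_command(
  targets=[
    {"x": 0,"y": 0,"z": 0,"rx": 0,"ry": 0,"rz": 0,"claw": 255},
    {"x": 0,"y": 0,"z": 0,"rx": 0,"ry": 0,"rz": 0,"claw": 255},
    {"x": 0,"y": 0,"z": -0.04,"rx": 0,"ry": 0,"rz": 0,"claw": 255},
    {"x": 0,"y": 0,"z": -0.08,"rx": 0,"ry": 0,"rz": 0,"claw": 255},
    {"x": 0,"y": 0,"z": -0.11,"rx": 0,"ry": 0,"rz": 0,"claw": 255},
    {"x": 0,"y": 0,"z": -0.13,"rx": 0,"ry": 0,"rz": 0,"claw": 255},
    {"x": 0,"y": 0,"z": -0.136,"rx": 0,"ry": 0,"rz": 0,"claw": 255},
    {"x": 0,"y": 0,"z": -0.136,"rx": 0,"ry": 0,"rz": 0,"claw": 255},
    {"x": 0,"y": 0,"z": -0.136,"rx": 0,"ry": 0,"rz": 0,"claw": 255},
  ],
)

```text
t: 1.68
tool_pos: [0.466, 0.132, 0.0219]
orientation: [2.221, 2.221, 0.002]
force: [-0.5, 0.6, 0.7]
opening: 0.0005
gripper_force: 0.0
```

Run:
```python
from h import *
s=robot.read_state();print(s["tool_pos"],s["opening"],s["force"])
p,d=robot.read_camera("wrist"); q,_=robot.read_camera("scene")
cv2.imwrite("pics/w1.png",np.hstack([cv2.resize(p,(400,300)),cv2.resize(q[180:400,130:430],(400,300))])[...,::-1])
```

```text
[0.46596767 0.13202193 0.02191181] 0.00046207560139568027 [-0.49385051  0.6011407   0.73400769]
```

View pics/w1.png

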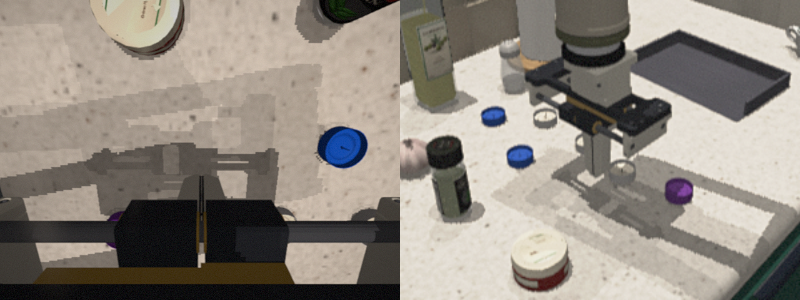

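The closed fingers stand just behind tealight A on the +y side, clear of the purple and blue ones. I'll start pushing.

Emit:
arm_command(
  targets=[
    {"x": 0,"y": -0.014,"z": -0.004,"rx": 0,"ry": 0,"rz": 0,"claw": 255},
    {"x": 0,"y": -0.028,"z": -0.004,"rx": 0,"ry": 0,"rz": 0,"claw": 255},
    {"x": 0,"y": -0.042,"z": -0.004,"rx": 0,"ry": 0,"rz": 0,"claw": 255},
    {"x": 0,"y": -0.058,"z": -0.004,"rx": 0,"ry": 0,"rz": 0,"claw": 255},
    {"x": 0,"y": -0.074,"z": -0.004,"rx": 0,"ry": 0,"rz": 0,"claw": 255},
    {"x": 0,"y": -0.09,"z": -0.004,"rx": 0,"ry": 0,"rz": 0,"claw": 255},
    {"x": 0,"y": -0.106,"z": -0.004,"rx": 0,"ry": 0,"rz": 0,"claw": 255},
    {"x": 0,"y": -0.122,"z": -0.004,"rx": 0,"ry": 0,"rz": 0,"claw": 255},
    {"x": 0,"y": -0.138,"z": -0.004,"rx": 0,"ry": 0,"rz": 0,"claw": 255},
    {"x": 0,"y": -0.154,"z": -0.004,"rx": 0,"ry": 0,"rz": 0,"claw": 255},
  ],
)

```text
t: 2.62
tool_pos: [0.465, 0.0541, 0.0188]
orientation: [2.222, 2.221, 0.0]
force: [0.1, -1.2, 1.2]
opening: 0.0004
gripper_force: 0.0
```

```bash
cat >> h.py <<'E'
def blobs():
    for n in("scene","side"):
        p,d=robot.read_camera(n); P=cloud(cal(n),d)
        ok=(P[...,0]>.35)&(P[...,0]<.74)&(P[...,1]<.2)&(P[...,1]>-.3)&(P[...,2]>.009)&(P[...,2]<.024)
        k,l,st,ce=cv2.connectedComponentsWithStats(ok.astype(np.uint8))
        for i in range(1,k):
            if 40<st[i,4]<400:
                q=P[l==i]; print(n,ce[i].round(),st[i,4],((q.min(0)+q.max(0))/2)[:2].round(3),np.ptp(q,0).round(3),p[l==i].mean(0).round())
    print(robot.read_state()["tool_pos"].round(4))
    return p
E
python3 -c "
from h import *
blobs()"
```

```text
scene [405. 248.] 164 [ 0.415 -0.225] [0.011 0.137 0.015] [47. 46. 48.]
scene [200. 264.] 89 [0.712 0.123] [0.039 0.04  0.007] [ 43.  59. 100.]
scene [239. 265.] 85 [0.647 0.07 ] [0.04  0.039 0.007] [118. 115. 110.]
scene [270. 283.] 96 [0.547 0.072] [0.039 0.04  0.008] [108. 105. 101.]
scene [219. 293.] 105 [0.597 0.16 ] [0.039 0.039 0.007] [ 43.  59. 100.]
scene [296. 304.] 117 [0.464 0.088] [0.041 0.041 0.008] [105. 102.  99.]
scene [339. 318.] 120 [0.38  0.067] [0.039 0.04  0.007] [61. 37. 73.]
side [318. 194.] 63 [0.602 0.157] [0.032 0.047 0.012] [38. 53. 92.]
side [359. 196.] 86 [0.714 0.12 ] [0.038 0.042 0.011] [40. 53. 88.]
side [342. 211.] 97 [0.648 0.07 ] [0.039 0.044 0.012] [107. 103.  93.]
side [307. 216.] 95 [0.55 0.07] [0.039 0.044 0.011] [99. 95. 85.]
side [245. 228.] 98 [0.381 0.067] [0.037 0.044 0.01 ] [48. 35. 53.]
side [390. 289.] 87 [ 0.671 -0.233] [0.007 0.123 0.014] [39. 38. 36.]
side [321. 327.] 297 [ 0.502 -0.295] [0.18  0.01  0.015] [39. 38. 36.]
[0.465  0.0538 0.0188]
```

Run:
```python
from h import *
q,_=robot.read_camera("scene"); w,_=robot.read_camera("side")
cv2.imwrite("pics/w2.png",np.hstack([cv2.resize(q[200:350,200:400],(400,300)),cv2.resize(w[130:280,190:390],(400,300))])[...,::-1])
print(robot.read_state()["tool_pos"])
```

```text
[0.465072   0.05482294 0.01886704]
```

View pics/w2.png

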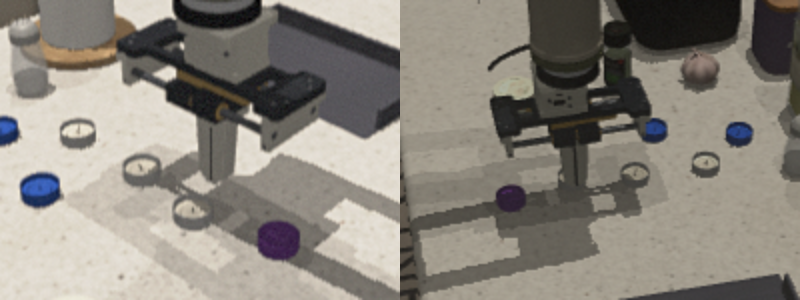

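Run:
```python
from h import *
def proj(c,p):
    K,o,M=c; q=M.T@(np.array(p)-o); return (K[0,0]*q[0]/-q[2]+K[0,2]).round(1),(K[1,1]*-q[1]/-q[2]+K[1,2]).round(1)
S=cal("scene");T=cal("side")
for z in(.0,.02,.04): print(z,proj(S,(.465,.054,z)),proj(T,(.465,.054,z)),proj(S,(.466,.132,z)))
for n,c in(("scene",S),("side",T)):
    p,d=robot.read_camera(n); P=cloud(c,d); q=P[(abs(P[...,0]-.465)<.03)&(abs(P[...,1]-.06)<.06)&(P[...,2]>.008)&(P[...,2]<.09)]
    for z in np.arange(.008,.09,.008):
        r=q[(q[:,2]>=z)&(q[:,2]<z+.008)]
        if len(r): print(n,z.round(3),len(r),r.min(0)[:2].round(3),r.max(0)[:2].round(3))
```

```text
0.0 (np.float64(307.6), np.float64(300.7)) (np.float64(277.8), np.float64(229.0)) (np.float64(278.5), np.float64(320.3))
0.02 (np.float64(307.7), np.float64(292.2)) (np.float64(277.4), np.float64(223.3)) (np.float64(278.1), np.float64(311.6))
0.04 (np.float64(307.7), np.float64(283.5)) (np.float64(277.0), np.float64(217.5)) (np.float64(277.8), np.float64(302.6))
scene 0.008 157 [0.445 0.068] [0.484 0.107]
scene 0.024 13 [0.457 0.062] [0.474 0.066]
scene 0.032 48 [0.448 0.049] [0.478 0.066]
scene 0.04 62 [0.448 0.048] [0.477 0.066]
scene 0.048 61 [0.447 0.048] [0.477 0.066]
scene 0.056 69 [0.447 0.047] [0.478 0.067]
scene 0.064 72 [0.446 0.048] [0.481 0.066]
scene 0.072 69 [0.445 0.049] [0.48  0.066]
scene 0.08 75 [0.445 0.046] [0.481 0.066]
scene 0.088 19 [0.445 0.046] [0.48  0.066]
side 0.008 28 [0.448 0.065] [0.468 0.102]
side 0.016 3 [0.447 0.079] [0.454 0.1  ]
side 0.024 4 [0.458 0.045] [0.474 0.051]
side 0.032 21 [0.452 0.042] [0.48 0.05]
side 0.04 33 [0.45  0.042] [0.48  0.062]
side 0.048 28 [0.45  0.043] [0.48  0.054]
side 0.056 32 [0.449 0.041] [0.48 0.06]
side 0.064 32 [0.449 0.041] [0.481 0.061]
side 0.072 30 [0.449 0.041] [0.481 0.054]
side 0.08 38 [0.448 0.042] [0.482 0.051]
side 0.088 6 [0.456 0.043] [0.482 0.052]
```

The depth data put the fingertips at z≈23 mm, not 5 mm, so they passed over the cup without touching it. I'll go back and lower them against the measured tip height.

Emit:
arm_command(
  targets=[
    {"x": 0,"y": 0.04,"z": 0.01,"rx": 0,"ry": 0,"rz": 0,"claw": 255},
    {"x": 0,"y": 0.1,"z": 0.01,"rx": 0,"ry": 0,"rz": 0,"claw": 255},
    {"x": 0,"y": 0.15,"z": 0.01,"rx": 0,"ry": 0,"rz": 0,"claw": 255},
    {"x": 0,"y": 0.162,"z": 0,"rx": 0,"ry": 0,"rz": 0,"claw": 255},
    {"x": 0,"y": 0.162,"z": -0.012,"rx": 0,"ry": 0,"rz": 0,"claw": 255},
    {"x": 0,"y": 0.162,"z": -0.02,"rx": 0,"ry": 0,"rz": 0,"claw": 255},
    {"x": 0,"y": 0.162,"z": -0.02,"rx": 0,"ry": 0,"rz": 0,"claw": 255},
    {"x": 0,"y": 0.162,"z": -0.02,"rx": 0,"ry": 0,"rz": 0,"claw": 255},
  ],
)

```text
t: 3.58
tool_pos: [0.4644, 0.135, 0.0081]
orientation: [-2.222, -2.22, 0.002]
force: [-0.2, -0.6, 0.3]
opening: 0.0001
gripper_force: 0.0
```

```bash
cat >> h.py <<'E'
def tip():
    t=robot.read_state()["tool_pos"]
    for n in("scene","side"):
        p,d=robot.read_camera(n); P=cloud(cal(n),d); q=P[(abs(P[...,0]-t[0])<.022)&(abs(P[...,1]-t[1])<.016)&(P[...,2]>.005)&(P[...,2]<.06)]
        z=np.sort(q[:,2]); print(n,len(z),z[:6].round(4), q.min(0).round(3),q.max(0).round(3))
    cv2.imwrite("pics/tip.png",cv2.resize(robot.read_camera("scene")[0][240:360,220:380],(640,480),interpolation=cv2.INTER_CUBIC)[...,::-1])
    print(t,robot.read_state()["force"])
E
python3 -c "
from h import *
tip()"
```

```text
scene 333 [0.0166 0.0173 0.0177 0.0183 0.0187 0.0191] [0.446 0.126 0.017] [0.479 0.146 0.06 ]
side 132 [0.0054 0.0196 0.0201 0.0205 0.0218 0.0223] [0.449 0.122 0.005] [0.481 0.146 0.06 ]
[0.46436981 0.13495391 0.00807317] [-0.77646848 -0.38449553 -0.02020567]
```

View pics/tip.png

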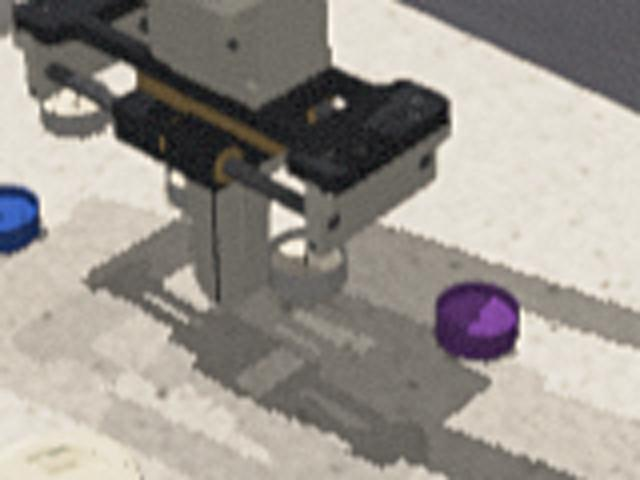

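Tip is still about 16 mm up. I'll lower another 9 mm while watching the force, and also measure the body's underside.

Emit:
arm_command(
  targets=[
    {"x": 0,"y": 0,"z": -0.006,"rx": 0,"ry": 0,"rz": 0,"claw": 255},
    {"x": 0,"y": 0,"z": -0.012,"rx": 0,"ry": 0,"rz": 0,"claw": 255},
    {"x": 0,"y": 0,"z": -0.018,"rx": 0,"ry": 0,"rz": 0,"claw": 255},
    {"x": 0,"y": 0,"z": -0.018,"rx": 0,"ry": 0,"rz": 0,"claw": 255},
    {"x": 0,"y": 0,"z": -0.018,"rx": 0,"ry": 0,"rz": 0,"claw": 255},
  ],
)

```text
t: 4.15
tool_pos: [0.4646, 0.1359, -0.0006]
orientation: [-2.221, -2.221, 0.001]
force: [0.7, -0.9, 0.0]
opening: 0.0006
gripper_force: 0.0
```

Run:
```python
from h import *
tip()
for n in("scene","side"):
    p,d=robot.read_camera(n); P=cloud(cal(n),d); 
    for a,b in((-.13,-.06),(.06,.13)):
        q=P[(P[...,0]>.465+a)&(P[...,0]<.465+b)&(abs(P[...,1]-.135)<.05)&(P[...,2]>.045)&(P[...,2]<.2)]
        print(n,len(q),q.min(0).round(3),q.max(0).round(3))
```

```text
scene 399 [0.0087 0.0087 0.0093 0.0105 0.0108 0.0116] [0.446 0.127 0.009] [0.481 0.147 0.06 ]
side 165 [0.006  0.0085 0.0093 0.0109 0.0127 0.0132] [0.449 0.121 0.006] [0.482 0.143 0.06 ]
[ 0.46461544  0.13594373 -0.00056394] [-0.19531268 -0.08818558  1.29351366]
scene 1191 [0.369 0.101 0.093] [0.404 0.173 0.138]
scene 674 [0.525 0.108 0.093] [0.558 0.173 0.138]
side 303 [0.372 0.094 0.095] [0.405 0.173 0.142]
side 308 [0.525 0.096 0.096] [0.56  0.172 0.141]
```

Tip is now at about 8 mm, with the body underside at 93 mm. Pushing A, with a look partway.

Emit:
arm_command(
  targets=[
    {"x": 0.001,"y": -0.016,"z": -0.004,"rx": 0,"ry": 0,"rz": 0,"claw": 255},
    {"x": 0.001,"y": -0.032,"z": -0.004,"rx": 0,"ry": 0,"rz": 0,"claw": 255},
    {"x": 0.001,"y": -0.048,"z": -0.004,"rx": 0,"ry": 0,"rz": 0,"claw": 255},
    {"x": 0.001,"y": -0.064,"z": -0.004,"rx": 0,"ry": 0,"rz": 0,"claw": 255},
    {"x": 0.002,"y": -0.08,"z": -0.004,"rx": 0,"ry": 0,"rz": 0,"claw": 255},
    {"x": 0.002,"y": -0.096,"z": -0.004,"rx": 0,"ry": 0,"rz": 0,"claw": 255},
    {"x": 0.003,"y": -0.112,"z": -0.004,"rx": 0,"ry": 0,"rz": 0,"claw": 255},
    {"x": 0.003,"y": -0.128,"z": -0.004,"rx": 0,"ry": 0,"rz": 0,"claw": 255},
    {"x": 0.004,"y": -0.144,"z": -0.004,"rx": 0,"ry": 0,"rz": 0,"claw": 255},
    {"x": 0.004,"y": -0.16,"z": -0.004,"rx": 0,"ry": 0,"rz": 0,"claw": 255},
  ],
)

```text
t: 5.23
tool_pos: [0.4671, 0.0551, -0.0021]
orientation: [2.221, 2.221, 0.0]
force: [-0.1, 0.2, -0.8]
opening: 0.0004
gripper_force: 0.0
```

```bash
python3 -c "
from h import *
blobs()"
```

```text
scene [405. 249.] 175 [ 0.415 -0.225] [0.011 0.14  0.015] [48. 47. 49.]
scene [200. 263.] 83 [0.712 0.122] [0.042 0.039 0.007] [ 43.  59. 100.]
scene [239. 265.] 84 [0.646 0.07 ] [0.04  0.039 0.007] [117. 114. 109.]
scene [270. 283.] 97 [0.547 0.072] [0.041 0.04  0.006] [113. 109. 105.]
scene [312. 294.] 146 [0.462 0.037] [0.038 0.059 0.015] [104. 101.  96.]
scene [219. 293.] 105 [0.597 0.16 ] [0.041 0.038 0.007] [42. 58. 99.]
scene [339. 318.] 127 [0.379 0.067] [0.039 0.04  0.008] [61. 37. 73.]
side [319. 194.] 52 [0.602 0.157] [0.029 0.042 0.01 ] [39. 51. 85.]
side [359. 196.] 84 [0.713 0.121] [0.037 0.046 0.009] [39. 52. 88.]
side [343. 211.] 94 [0.649 0.069] [0.039 0.044 0.009] [109. 106.  95.]
side [307. 216.] 88 [0.55  0.071] [0.037 0.047 0.011] [92. 88. 80.]
side [245. 228.] 102 [0.381 0.065] [0.037 0.041 0.009] [47. 34. 51.]
side [279. 231.] 128 [0.463 0.028] [0.037 0.048 0.015] [72. 70. 64.]
side [390. 289.] 86 [ 0.671 -0.232] [0.006 0.119 0.015] [39. 37. 36.]
side [322. 327.] 284 [ 0.502 -0.295] [0.18  0.009 0.015] [39. 38. 37.]
[ 0.467   0.0548 -0.0022]
```

Emit:
arm_command(
  targets=[
    {"x": 0,"y": -0.016,"z": 0,"rx": 0,"ry": 0,"rz": 0,"claw": 255},
    {"x": 0,"y": -0.034,"z": 0,"rx": 0,"ry": 0,"rz": 0,"claw": 255},
    {"x": 0,"y": -0.052,"z": 0,"rx": 0,"ry": 0,"rz": 0,"claw": 255},
    {"x": 0,"y": -0.07,"z": 0,"rx": 0,"ry": 0,"rz": 0,"claw": 255},
    {"x": 0,"y": -0.088,"z": 0,"rx": 0,"ry": 0,"rz": 0,"claw": 255},
    {"x": 0,"y": -0.106,"z": 0,"rx": 0,"ry": 0,"rz": 0,"claw": 255},
    {"x": 0,"y": -0.124,"z": 0,"rx": 0,"ry": 0,"rz": 0,"claw": 255},
    {"x": 0,"y": -0.142,"z": 0,"rx": 0,"ry": 0,"rz": 0,"claw": 255},
    {"x": 0,"y": -0.16,"z": 0,"rx": 0,"ry": 0,"rz": 0,"claw": 255},
    {"x": 0,"y": -0.178,"z": 0,"rx": 0,"ry": 0,"rz": 0,"claw": 255},
  ],
)

```text
t: 6.17
tool_pos: [0.467, -0.0339, -0.0022]
orientation: [-2.222, -2.221, 0.0]
force: [0.1, -0.8, -0.2]
opening: 0.0006
gripper_force: 0.1
```

Emit:
arm_command(
  targets=[
    {"x": 0,"y": -0.018,"z": 0,"rx": 0,"ry": 0,"rz": 0,"claw": 255},
    {"x": 0,"y": -0.036,"z": 0,"rx": 0,"ry": 0,"rz": 0,"claw": 255},
    {"x": 0,"y": -0.054,"z": 0,"rx": 0,"ry": 0,"rz": 0,"claw": 255},
    {"x": 0,"y": -0.072,"z": 0.001,"rx": 0,"ry": 0,"rz": 0,"claw": 255},
    {"x": 0,"y": -0.09,"z": 0.002,"rx": 0,"ry": 0,"rz": 0,"claw": 255},
    {"x": 0,"y": -0.108,"z": 0.003,"rx": 0,"ry": 0,"rz": 0,"claw": 255},
    {"x": 0,"y": -0.124,"z": 0.003,"rx": 0,"ry": 0,"rz": 0,"claw": 255},
  ],
)

```text
t: 6.75
tool_pos: [0.4671, -0.096, -0.0005]
orientation: [2.221, 2.221, 0.0]
force: [-0.2, 0.2, 0.7]
opening: 0.0007
gripper_force: 0.0
```

Run:
```python
from h import *
p=blobs(); cv2.imwrite("pics/s3.png",cv2.resize(p[180:360,220:460],(640,480),interpolation=cv2.INTER_CUBIC)[...,::-1])
```

```text
scene [308. 219.] 45 [ 0.672 -0.181] [0.007 0.031 0.014] [46. 45. 47.]
scene [410. 233.] 80 [ 0.44  -0.289] [0.044 0.009 0.015] [46. 45. 47.]
scene [405. 249.] 174 [ 0.416 -0.225] [0.012 0.137 0.015] [46. 45. 47.]
scene [359. 262.] 124 [ 0.461 -0.113] [0.039 0.059 0.015] [102.  99.  94.]
scene [200. 263.] 79 [0.712 0.122] [0.04  0.039 0.007] [42. 58. 96.]
scene [238. 265.] 85 [0.647 0.07 ] [0.041 0.041 0.007] [116. 113. 108.]
scene [270. 283.] 97 [0.547 0.072] [0.038 0.04  0.006] [120. 116. 111.]
scene [220. 293.] 105 [0.598 0.16 ] [0.041 0.039 0.007] [42. 58. 97.]
scene [339. 313.] 63 [0.383 0.061] [0.032 0.027 0.007] [71. 46. 83.]
scene [339. 324.] 60 [0.377 0.072] [0.033 0.028 0.006] [66. 39. 79.]
side [317. 194.] 87 [0.599 0.159] [0.038 0.047 0.009] [39. 53. 92.]
side [360. 195.] 80 [0.714 0.12 ] [0.039 0.043 0.012] [40. 53. 89.]
side [342. 211.] 89 [0.648 0.068] [0.038 0.041 0.01 ] [107. 103.  94.]
side [243. 228.] 70 [0.379 0.066] [0.034 0.043 0.01 ] [61. 40. 69.]
side [292. 273.] 165 [ 0.462 -0.124] [0.038 0.046 0.015] [77. 74. 67.]
side [390. 289.] 89 [ 0.671 -0.232] [0.006 0.124 0.015] [41. 39. 38.]
side [321. 327.] 290 [ 0.496 -0.295] [0.168 0.01  0.015] [39. 38. 37.]
[ 0.4672 -0.0963 -0.0005]
```

View pics/s3.png

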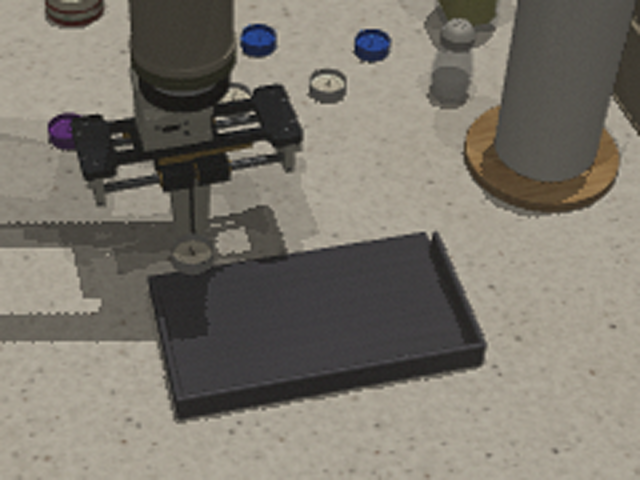

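The cup is at the tray mouth (crop (193,253)), upright and clear of the left side wall. I'll push it in.

Emit:
arm_command(
  targets=[
    {"x": 0,"y": -0.015,"z": 0.001,"rx": 0,"ry": 0,"rz": 0,"claw": 255},
    {"x": 0,"y": -0.032,"z": 0.001,"rx": 0,"ry": 0,"rz": 0,"claw": 255},
    {"x": 0,"y": -0.049,"z": 0.002,"rx": 0,"ry": 0,"rz": 0,"claw": 255},
    {"x": 0,"y": -0.066,"z": 0.002,"rx": 0,"ry": 0,"rz": 0,"claw": 255},
    {"x": 0,"y": -0.083,"z": 0.002,"rx": 0,"ry": 0,"rz": 0,"claw": 255},
    {"x": 0,"y": -0.1,"z": 0.002,"rx": 0,"ry": 0,"rz": 0,"claw": 255},
    {"x": 0,"y": -0.117,"z": 0.002,"rx": 0,"ry": 0,"rz": 0,"claw": 255},
    {"x": 0,"y": -0.134,"z": 0.002,"rx": 0,"ry": 0,"rz": 0,"claw": 255},
    {"x": 0,"y": -0.151,"z": 0.002,"rx": 0,"ry": 0,"rz": 0,"claw": 255},
    {"x": 0,"y": -0.168,"z": 0.002,"rx": 0,"ry": 0,"rz": 0,"claw": 255},
  ],
)

```text
t: 7.68
tool_pos: [0.467, -0.1799, 0.0003]
orientation: [-2.222, -2.221, 0.0]
force: [0.3, 0.3, -0.3]
opening: 0.0004
gripper_force: 0.1
```

Emit:
arm_command(
  targets=[
    {"x": 0,"y": -0.016,"z": 0,"rx": 0,"ry": 0,"rz": 0,"claw": 255},
    {"x": 0,"y": -0.032,"z": 0,"rx": 0,"ry": 0,"rz": 0,"claw": 255},
    {"x": 0,"y": -0.048,"z": 0,"rx": 0,"ry": 0,"rz": 0,"claw": 255},
    {"x": 0,"y": -0.06,"z": 0,"rx": 0,"ry": 0,"rz": 0,"claw": 255},
    {"x": 0,"y": -0.066,"z": 0,"rx": 0,"ry": 0,"rz": 0,"claw": 255},
    {"x": 0,"y": -0.068,"z": 0,"rx": 0,"ry": 0,"rz": 0,"claw": 255},
    {"x": 0,"y": -0.05,"z": 0,"rx": 0,"ry": 0,"rz": 0,"claw": 255},
    {"x": 0,"y": -0.03,"z": 0.04,"rx": 0,"ry": 0,"rz": 0,"claw": 255},
    {"x": 0,"y": 0,"z": 0.1,"rx": 0,"ry": 0,"rz": 0,"claw": 255},
    {"x": 0,"y": 0,"z": 0.14,"rx": 0,"ry": 0,"rz": 0,"claw": 255},
  ],
)

```text
t: 8.52
tool_pos: [0.4668, -0.1761, 0.0714]
orientation: [-2.219, -2.222, -0.001]
force: [0.7, -0.7, 0.2]
opening: 0.0004
gripper_force: 0.0
```

```bash
python3 -c "
from h import *
blobs(); cv2.imwrite('pics/s4.png',cv2.resize(robot.read_camera('side')[0][180:360,220:460],(640,480),interpolation=cv2.INTER_CUBIC)[...,::-1])"
```

```text
scene [337. 213.] 326 [ 0.617 -0.233] [0.116 0.134 0.015] [44. 43. 45.]
scene [399. 229.] 196 [ 0.474 -0.291] [0.112 0.009 0.015] [44. 43. 46.]
scene [392. 239.] 110 [ 0.461 -0.241] [0.039 0.04  0.009] [126. 122. 115.]
scene [405. 249.] 162 [ 0.415 -0.224] [0.011 0.135 0.015] [46. 45. 47.]
scene [200. 264.] 76 [0.711 0.122] [0.039 0.039 0.007] [44. 59. 96.]
scene [239. 265.] 86 [0.645 0.07 ] [0.04  0.039 0.008] [117. 114. 109.]
scene [270. 283.] 98 [0.548 0.071] [0.038 0.04  0.006] [118. 114. 109.]
scene [219. 293.] 107 [0.597 0.159] [0.04  0.038 0.007] [42. 58. 99.]
scene [339. 318.] 132 [0.379 0.067] [0.039 0.04  0.008] [75. 46. 88.]
side [360. 196.] 86 [0.713 0.122] [0.04  0.046 0.01 ] [39. 53. 90.]
side [344. 210.] 62 [0.652 0.069] [0.033 0.042 0.011] [103. 100.  92.]
side [244. 228.] 87 [0.379 0.065] [0.032 0.041 0.009] [67. 42. 78.]
side [390. 289.] 93 [ 0.671 -0.233] [0.006 0.126 0.015] [40. 39. 37.]
side [303. 311.] 210 [ 0.462 -0.242] [0.038 0.045 0.013] [101.  98.  88.]
side [321. 327.] 282 [ 0.495 -0.295] [0.167 0.01  0.015] [39. 37. 36.]
[ 0.4698 -0.1788  0.0745]
```

View pics/s4.png

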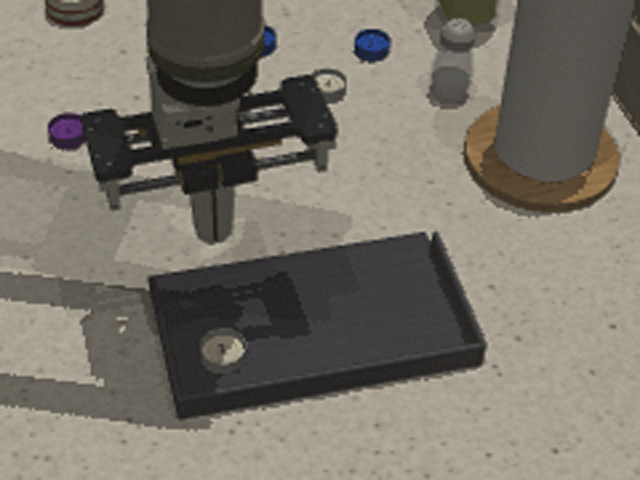

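Tealight A stands upright on the tray floor at crop (223,350). Now to B.

Emit:
arm_command(
  targets=[
    {"x": 0.01,"y": 0.03,"z": 0,"rx": 0,"ry": 0,"rz": 0,"claw": 255},
    {"x": 0.03,"y": 0.1,"z": 0,"rx": 0,"ry": 0,"rz": 0,"claw": 255},
    {"x": 0.05,"y": 0.175,"z": 0,"rx": 0,"ry": 0,"rz": 0,"claw": 255},
    {"x": 0.07,"y": 0.25,"z": 0,"rx": 0,"ry": 0,"rz": 0,"claw": 255},
    {"x": 0.09,"y": 0.325,"z": 0,"rx": 0,"ry": 0,"rz": 0,"claw": 255},
    {"x": 0.11,"y": 0.4,"z": 0,"rx": 0,"ry": 0,"rz": 0,"claw": 255},
    {"x": 0.13,"y": 0.475,"z": 0,"rx": 0,"ry": 0,"rz": 0,"claw": 255},
    {"x": 0.15,"y": 0.545,"z": 0,"rx": 0,"ry": 0,"rz": 0,"claw": 255},
    {"x": 0.162,"y": 0.59,"z": 0,"rx": 0,"ry": 0,"rz": 0,"claw": 255},
    {"x": 0.162,"y": 0.595,"z": 0,"rx": 0,"ry": 0,"rz": 0,"claw": 255},
  ],
)

```text
t: 9.5
tool_pos: [0.5474, 0.1228, 0.0688]
orientation: [-2.216, -2.224, 0.001]
force: [0.9, -1.0, -0.6]
opening: 0.0003
gripper_force: 0.0
```

Emit:
arm_command(
  targets=[
    {"x": 0,"y": 0,"z": -0.03,"rx": 0,"ry": 0,"rz": 0,"claw": 255},
    {"x": 0,"y": 0,"z": -0.06,"rx": 0,"ry": 0,"rz": 0,"claw": 255},
    {"x": 0,"y": 0,"z": -0.09,"rx": 0,"ry": 0,"rz": 0,"claw": 255},
    {"x": 0,"y": 0,"z": -0.115,"rx": 0,"ry": 0,"rz": 0,"claw": 255},
    {"x": 0,"y": 0,"z": -0.13,"rx": 0,"ry": 0,"rz": 0,"claw": 255},
    {"x": 0,"y": 0,"z": -0.13,"rx": 0,"ry": 0,"rz": 0,"claw": 255},
    {"x": 0,"y": 0,"z": -0.13,"rx": 0,"ry": 0,"rz": 0,"claw": 255},
  ],
)

```text
t: 10.08
tool_pos: [0.5474, 0.1182, 0.0048]
orientation: [-2.221, -2.22, 0.002]
force: [0.2, -1.1, 0.2]
opening: 0.0009
gripper_force: 0.0
```

```bash
python3 -c "
from h import *
tip()"
```

```text
scene 319 [0.0133 0.0134 0.0138 0.0145 0.0147 0.0148] [0.528 0.11  0.013] [0.563 0.13  0.06 ]
side 147 [0.0053 0.0083 0.0137 0.0168 0.0179 0.0185] [0.532 0.102 0.005] [0.565 0.13  0.06 ]
[0.54740207 0.11815122 0.00475021] [-0.03818932 -0.33101977  0.16675128]
```

Emit:
arm_command(
  targets=[
    {"x": 0,"y": 0,"z": -0.008,"rx": 0,"ry": 0,"rz": 0,"claw": 255},
    {"x": 0,"y": -0.006,"z": -0.014,"rx": 0,"ry": 0,"rz": 0,"claw": 255},
    {"x": 0,"y": -0.018,"z": -0.014,"rx": 0,"ry": 0,"rz": 0,"claw": 255},
    {"x": 0,"y": -0.032,"z": -0.014,"rx": 0,"ry": 0,"rz": 0,"claw": 255},
    {"x": 0,"y": -0.048,"z": -0.014,"rx": 0,"ry": 0,"rz": 0,"claw": 255},
    {"x": 0,"y": -0.066,"z": -0.014,"rx": 0,"ry": 0,"rz": 0,"claw": 255},
    {"x": 0,"y": -0.084,"z": -0.014,"rx": 0,"ry": 0,"rz": 0,"claw": 255},
    {"x": 0,"y": -0.102,"z": -0.014,"rx": 0,"ry": 0,"rz": 0,"claw": 255},
    {"x": 0,"y": -0.12,"z": -0.014,"rx": 0,"ry": 0,"rz": 0,"claw": 255},
    {"x": 0,"y": -0.138,"z": -0.014,"rx": 0,"ry": 0,"rz": 0,"claw": 255},
  ],
)

```text
t: 11.07
tool_pos: [0.5481, 0.0484, -0.0016]
orientation: [2.222, 2.221, 0.0]
force: [-0.0, -0.1, -0.2]
opening: 0.0005
gripper_force: 0.1
```

Emit:
arm_command(
  targets=[
    {"x": 0,"y": -0.018,"z": 0,"rx": 0,"ry": 0,"rz": 0,"claw": 255},
    {"x": 0,"y": -0.036,"z": 0,"rx": 0,"ry": 0,"rz": 0,"claw": 255},
    {"x": 0,"y": -0.054,"z": 0,"rx": 0,"ry": 0,"rz": 0,"claw": 255},
    {"x": 0,"y": -0.072,"z": 0,"rx": 0,"ry": 0,"rz": 0,"claw": 255},
    {"x": 0,"y": -0.09,"z": 0,"rx": 0,"ry": 0,"rz": 0,"claw": 255},
    {"x": 0,"y": -0.108,"z": 0,"rx": 0,"ry": 0,"rz": 0,"claw": 255},
    {"x": 0,"y": -0.126,"z": 0,"rx": 0,"ry": 0,"rz": 0,"claw": 255},
    {"x": 0,"y": -0.144,"z": 0,"rx": 0,"ry": 0,"rz": 0,"claw": 255},
    {"x": 0,"y": -0.162,"z": 0,"rx": 0,"ry": 0,"rz": 0,"claw": 255},
    {"x": 0,"y": -0.178,"z": 0,"rx": 0,"ry": 0,"rz": 0,"claw": 255},
  ],
)

```text
t: 11.9
tool_pos: [0.548, -0.0405, -0.0016]
orientation: [2.221, 2.221, -0.0]
force: [-0.3, 0.7, -0.2]
opening: 0.0004
gripper_force: 0.1
```

```bash
python3 -c "
from h import *
blobs()"
```

```text
scene [392. 239.] 117 [ 0.46  -0.241] [0.04  0.043 0.009] [140. 136. 128.]
scene [405. 249.] 170 [ 0.415 -0.224] [0.011 0.138 0.015] [47. 46. 48.]
scene [310. 260.] 89 [ 0.543 -0.051] [0.035 0.045 0.015] [99. 96. 91.]
scene [200. 264.] 91 [0.711 0.122] [0.043 0.038 0.007] [42. 58. 98.]
scene [239. 264.] 90 [0.646 0.07 ] [0.04  0.038 0.007] [121. 118. 112.]
scene [220. 293.] 109 [0.597 0.159] [0.039 0.039 0.007] [41. 57. 97.]
scene [339. 318.] 122 [0.379 0.067] [0.038 0.039 0.006] [67. 42. 79.]
side [360. 196.] 86 [0.715 0.119] [0.037 0.045 0.009] [35. 49. 84.]
side [245. 228.] 106 [0.381 0.066] [0.037 0.043 0.009] [63. 41. 71.]
side [320. 250.] 138 [ 0.547 -0.066] [0.038 0.049 0.015] [73. 71. 64.]
side [390. 289.] 87 [ 0.671 -0.233] [0.006 0.123 0.015] [38. 37. 35.]
side [303. 311.] 206 [ 0.462 -0.242] [0.038 0.042 0.011] [119. 115. 103.]
side [320. 327.] 285 [ 0.493 -0.295] [0.162 0.009 0.015] [38. 37. 35.]
[ 0.5481 -0.0408 -0.0016]
```

Emit:
arm_command(
  targets=[
    {"x": 0,"y": -0.016,"z": 0,"rx": 0,"ry": 0,"rz": 0,"claw": 255},
    {"x": 0,"y": -0.034,"z": 0,"rx": 0,"ry": 0,"rz": 0,"claw": 255},
    {"x": 0,"y": -0.052,"z": 0,"rx": 0,"ry": 0,"rz": 0,"claw": 255},
    {"x": 0,"y": -0.07,"z": 0.001,"rx": 0,"ry": 0,"rz": 0,"claw": 255},
    {"x": 0,"y": -0.088,"z": 0.002,"rx": 0,"ry": 0,"rz": 0,"claw": 255},
    {"x": 0,"y": -0.106,"z": 0.003,"rx": 0,"ry": 0,"rz": 0,"claw": 255},
    {"x": 0,"y": -0.124,"z": 0.004,"rx": 0,"ry": 0,"rz": 0,"claw": 255},
    {"x": 0,"y": -0.142,"z": 0.004,"rx": 0,"ry": 0,"rz": 0,"claw": 255},
    {"x": 0,"y": -0.16,"z": 0.004,"rx": 0,"ry": 0,"rz": 0,"claw": 255},
    {"x": 0,"y": -0.178,"z": 0.004,"rx": 0,"ry": 0,"rz": 0,"claw": 255},
  ],
)

```text
t: 12.83
tool_pos: [0.548, -0.1294, 0.0004]
orientation: [2.222, 2.221, 0.0]
force: [0.4, -0.6, -0.0]
opening: 0.0004
gripper_force: 0.1
```

Emit:
arm_command(
  targets=[
    {"x": 0,"y": -0.018,"z": 0,"rx": 0,"ry": 0,"rz": 0,"claw": 255},
    {"x": 0,"y": -0.036,"z": 0,"rx": 0,"ry": 0,"rz": 0,"claw": 255},
    {"x": 0,"y": -0.054,"z": 0,"rx": 0,"ry": 0,"rz": 0,"claw": 255},
    {"x": 0,"y": -0.072,"z": 0,"rx": 0,"ry": 0,"rz": 0,"claw": 255},
    {"x": 0,"y": -0.09,"z": 0,"rx": 0,"ry": 0,"rz": 0,"claw": 255},
    {"x": 0,"y": -0.108,"z": 0,"rx": 0,"ry": 0,"rz": 0,"claw": 255},
    {"x": 0,"y": -0.126,"z": 0,"rx": 0,"ry": 0,"rz": 0,"claw": 255},
    {"x": 0,"y": -0.144,"z": 0,"rx": 0,"ry": 0,"rz": 0,"claw": 255},
    {"x": 0,"y": -0.158,"z": 0,"rx": 0,"ry": 0,"rz": 0,"claw": 255},
    {"x": 0,"y": -0.166,"z": 0,"rx": 0,"ry": 0,"rz": 0,"claw": 255},
  ],
)

```text
t: 13.67
tool_pos: [0.548, -0.2126, 0.0004]
orientation: [2.222, 2.221, -0.0]
force: [0.8, 0.3, 0.6]
opening: 0.0003
gripper_force: 0.1
```

Emit:
arm_command(
  targets=[
    {"x": 0,"y": -0.002,"z": 0,"rx": 0,"ry": 0,"rz": 0,"claw": 255},
    {"x": 0,"y": 0.02,"z": 0,"rx": 0,"ry": 0,"rz": 0,"claw": 255},
    {"x": 0,"y": 0.04,"z": 0.04,"rx": 0,"ry": 0,"rz": 0,"claw": 255},
    {"x": 0,"y": 0.06,"z": 0.1,"rx": 0,"ry": 0,"rz": 0,"claw": 255},
    {"x": 0,"y": 0.06,"z": 0.16,"rx": 0,"ry": 0,"rz": 0,"claw": 255},
    {"x": 0,"y": 0.06,"z": 0.16,"rx": 0,"ry": 0,"rz": 0,"claw": 255},
    {"x": 0,"y": 0.06,"z": 0.16,"rx": 0,"ry": 0,"rz": 0,"claw": 255},
  ],
)

```text
t: 14.25
tool_pos: [0.55, -0.1809, 0.083]
orientation: [2.217, 2.22, 0.003]
force: [0.3, 0.3, -0.4]
opening: 0.0008
gripper_force: 0.0
```

```bash
python3 -c "
from h import *
blobs()"
```

```text
scene [362. 228.] 103 [ 0.545 -0.24 ] [0.039 0.042 0.008] [132. 128. 120.]
scene [393. 239.] 113 [ 0.461 -0.24 ] [0.039 0.041 0.009] [112. 109. 103.]
scene [404. 249.] 175 [ 0.416 -0.223] [0.011 0.137 0.015] [46. 45. 48.]
scene [200. 263.] 85 [0.711 0.123] [0.039 0.038 0.008] [ 44.  60. 101.]
scene [239. 265.] 93 [0.647 0.07 ] [0.041 0.039 0.007] [121. 117. 112.]
scene [219. 293.] 105 [0.597 0.159] [0.04  0.039 0.007] [42. 58. 97.]
scene [339. 318.] 123 [0.38  0.067] [0.039 0.04  0.007] [71. 44. 83.]
side [361. 196.] 62 [0.716 0.12 ] [0.033 0.038 0.01 ] [33. 49. 89.]
side [245. 228.] 97 [0.381 0.065] [0.036 0.043 0.011] [67. 44. 76.]
side [390. 289.] 83 [ 0.671 -0.233] [0.007 0.125 0.014] [38. 36. 35.]
side [340. 303.] 197 [ 0.547 -0.242] [0.038 0.042 0.013] [101.  97.  87.]
side [303. 311.] 209 [ 0.462 -0.242] [0.038 0.04  0.013] [88. 85. 76.]
side [317. 327.] 262 [ 0.484 -0.295] [0.143 0.01  0.015] [38. 37. 36.]
[ 0.5477 -0.1805  0.0797]
```

B is in as well, upright and well placed. C comes next, along a slightly yawed path, so the body clears the mill (x ≥ 0.746) and C ends clear of the right wall.

Emit:
arm_command(
  targets=[
    {"x": 0.01,"y": 0.03,"z": 0,"rx": 0,"ry": 0,"rz": 0,"claw": 255},
    {"x": 0.03,"y": 0.1,"z": 0,"rx": 0,"ry": 0,"rz": -0.01,"claw": 255},
    {"x": 0.055,"y": 0.17,"z": 0,"rx": 0,"ry": 0,"rz": -0.02,"claw": 255},
    {"x": 0.08,"y": 0.24,"z": 0,"rx": 0,"ry": 0,"rz": -0.03,"claw": 255},
    {"x": 0.105,"y": 0.31,"z": 0,"rx": 0,"ry": 0,"rz": -0.04,"claw": 255},
    {"x": 0.13,"y": 0.38,"z": 0,"rx": 0,"ry": 0,"rz": -0.04,"claw": 255},
    {"x": 0.155,"y": 0.45,"z": 0,"rx": 0,"ry": 0,"rz": -0.04,"claw": 255},
    {"x": 0.18,"y": 0.52,"z": 0,"rx": 0,"ry": 0,"rz": -0.04,"claw": 255},
    {"x": 0.194,"y": 0.58,"z": 0,"rx": 0,"ry": 0,"rz": -0.04,"claw": 255},
    {"x": 0.194,"y": 0.592,"z": 0,"rx": 0,"ry": 0,"rz": -0.04,"claw": 255},
  ],
)

```text
t: 15.18
tool_pos: [0.6442, 0.1197, 0.0781]
orientation: [-2.303, -2.133, 0.002]
force: [0.2, 0.6, -0.0]
opening: 0.0005
gripper_force: 0.0
```

Emit:
arm_command(
  targets=[
    {"x": 0,"y": 0,"z": -0.03,"rx": 0,"ry": 0,"rz": 0,"claw": 255},
    {"x": 0,"y": 0,"z": -0.06,"rx": 0,"ry": 0,"rz": 0,"claw": 255},
    {"x": 0,"y": 0,"z": -0.09,"rx": 0,"ry": 0,"rz": 0,"claw": 255},
    {"x": 0,"y": 0,"z": -0.11,"rx": 0,"ry": 0,"rz": 0,"claw": 255},
    {"x": 0,"y": 0,"z": -0.12,"rx": 0,"ry": 0,"rz": 0,"claw": 255},
    {"x": 0,"y": 0,"z": -0.12,"rx": 0,"ry": 0,"rz": 0,"claw": 255},
    {"x": 0,"y": 0,"z": -0.12,"rx": 0,"ry": 0,"rz": 0,"claw": 255},
  ],
)

```text
t: 15.77
tool_pos: [0.6448, 0.114, 0.02]
orientation: [-2.309, -2.13, 0.001]
force: [0.0, 0.5, 0.3]
opening: 0.001
gripper_force: 0.0
```

```bash
python3 -c "
from h import *
tip()
p,d=robot.read_camera('scene');P=cloud(cal('scene'),d);t=robot.read_state()['tool_pos']
q=P[(P[...,0]>t[0]+.06)&(P[...,0]<t[0]+.12)&(abs(P[...,1]-t[1])<.05)&(P[...,2]>.05)&(P[...,2]<.2)];print(q.min(0),q.max(0))
p,d=robot.read_camera('side');cv2.imwrite('pics/s5.png',cv2.resize(p[130:310,250:490],(640,480),interpolation=cv2.INTER_CUBIC)[...,::-1])"
```

```text
scene 171 [0.0283 0.0284 0.0287 0.0289 0.0292 0.0306] [0.626 0.108 0.028] [0.66  0.126 0.06 ]
side 85 [0.0052 0.0282 0.0316 0.0331 0.0333 0.0334] [0.63  0.098 0.005] [0.661 0.119 0.06 ]
[0.64479011 0.11397504 0.01997898] [ 0.11865778 -0.36047852  0.37969366]
[0.70604618 0.09873502 0.11445105] [0.74006982 0.14585236 0.15868666]
```

View pics/s5.png

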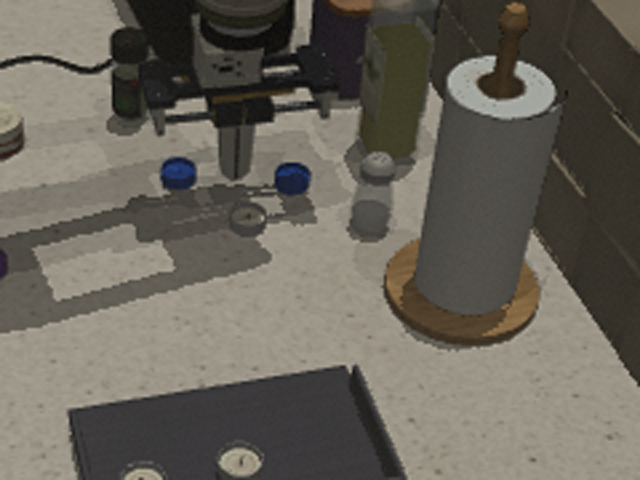

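The fingers stand behind C (crop (248,218)), between the blue ones, and the body is left of the mill. I'll lower and push.

Emit:
arm_command(
  targets=[
    {"x": 0,"y": 0,"z": -0.016,"rx": 0,"ry": 0,"rz": 0,"claw": 255},
    {"x": 0,"y": 0,"z": -0.032,"rx": 0,"ry": 0,"rz": 0,"claw": 255},
    {"x": 0,"y": -0.002,"z": -0.038,"rx": 0,"ry": 0,"rz": 0,"claw": 255},
    {"x": -0.001,"y": -0.01,"z": -0.038,"rx": 0,"ry": 0,"rz": 0,"claw": 255},
    {"x": -0.002,"y": -0.022,"z": -0.038,"rx": 0,"ry": 0,"rz": 0,"claw": 255},
    {"x": -0.003,"y": -0.036,"z": -0.038,"rx": 0,"ry": 0,"rz": 0,"claw": 255},
    {"x": -0.004,"y": -0.052,"z": -0.038,"rx": 0,"ry": 0,"rz": 0,"claw": 255},
    {"x": -0.0055,"y": -0.069,"z": -0.038,"rx": 0,"ry": 0,"rz": 0,"claw": 255},
    {"x": -0.007,"y": -0.087,"z": -0.038,"rx": 0,"ry": 0,"rz": 0,"claw": 255},
    {"x": -0.0085,"y": -0.105,"z": -0.038,"rx": 0,"ry": 0,"rz": 0,"claw": 255},
  ],
)

```text
t: 16.85
tool_pos: [0.6408, 0.0608, 0.0016]
orientation: [2.309, 2.13, 0.0]
force: [0.0, 0.1, 0.4]
opening: 0.0004
gripper_force: 0.1
```

Emit:
arm_command(
  targets=[
    {"x": -0.0015,"y": -0.018,"z": 0,"rx": 0,"ry": 0,"rz": 0,"claw": 255},
    {"x": -0.003,"y": -0.036,"z": 0,"rx": 0,"ry": 0,"rz": 0,"claw": 255},
    {"x": -0.0045,"y": -0.054,"z": 0,"rx": 0,"ry": 0,"rz": 0,"claw": 255},
    {"x": -0.006,"y": -0.072,"z": 0,"rx": 0,"ry": 0,"rz": 0,"claw": 255},
    {"x": -0.0075,"y": -0.09,"z": 0,"rx": 0,"ry": 0,"rz": 0,"claw": 255},
    {"x": -0.009,"y": -0.108,"z": 0,"rx": 0,"ry": 0,"rz": 0,"claw": 255},
    {"x": -0.0105,"y": -0.126,"z": 0,"rx": 0,"ry": 0,"rz": 0,"claw": 255},
    {"x": -0.012,"y": -0.144,"z": 0,"rx": 0,"ry": 0,"rz": 0,"claw": 255},
    {"x": -0.0135,"y": -0.162,"z": 0,"rx": 0,"ry": 0,"rz": 0,"claw": 255},
    {"x": -0.015,"y": -0.178,"z": 0,"rx": 0,"ry": 0,"rz": 0,"claw": 255},
  ],
)

```text
t: 17.68
tool_pos: [0.6332, -0.028, 0.0013]
orientation: [2.309, 2.131, -0.0]
force: [0.8, 0.0, -0.8]
opening: 0.0003
gripper_force: 0.0
```

```bash
python3 -c "
from h import *
blobs()"
```

```text
scene [363. 228.] 95 [ 0.545 -0.241] [0.04  0.042 0.008] [133. 129. 121.]
scene [392. 240.] 119 [ 0.46  -0.241] [0.038 0.042 0.008] [138. 133. 125.]
scene [405. 249.] 175 [ 0.415 -0.225] [0.011 0.138 0.015] [47. 46. 48.]
scene [268. 248.] 114 [ 0.649 -0.016] [0.067 0.041 0.015] [103. 100.  95.]
scene [200. 263.] 82 [0.713 0.122] [0.043 0.038 0.007] [42. 58. 98.]
scene [219. 293.] 106 [0.597 0.16 ] [0.04  0.039 0.007] [42. 58. 98.]
scene [339. 318.] 113 [0.379 0.067] [0.038 0.04  0.007] [68. 42. 79.]
side [245. 228.] 99 [0.381 0.065] [0.037 0.044 0.01 ] [58. 39. 65.]
side [356. 232.] 100 [ 0.65  -0.019] [0.062 0.046 0.015] [77. 75. 67.]
side [390. 289.] 89 [ 0.671 -0.234] [0.007 0.125 0.015] [37. 35. 34.]
side [340. 303.] 202 [ 0.547 -0.242] [0.038 0.043 0.014] [120. 116. 103.]
side [303. 311.] 207 [ 0.462 -0.242] [0.038 0.041 0.013] [120. 116. 104.]
side [321. 327.] 281 [ 0.496 -0.294] [0.169 0.011 0.015] [38. 36. 35.]
[ 0.6332 -0.0285  0.0013]
```

C slid off to the +x side of the fingers; it's still upright at about (0.664,-0.017). I'll lift, turn the gripper 90° so the body is narrow in x, and nudge it back in -x first.

Emit:
arm_command(
  targets=[
    {"x": -0.01,"y": 0,"z": 0,"rx": 0,"ry": 0,"rz": 0,"claw": 255},
    {"x": -0.016,"y": 0,"z": 0.04,"rx": 0,"ry": 0,"rz": 0,"claw": 255},
    {"x": -0.016,"y": 0,"z": 0.11,"rx": 0,"ry": 0,"rz": 0.05,"claw": 255},
    {"x": -0.016,"y": 0,"z": 0.18,"rx": 0,"ry": 0,"rz": 0.11,"claw": 255},
    {"x": -0.016,"y": 0,"z": 0.2,"rx": 0,"ry": 0,"rz": 0.17,"claw": 255},
    {"x": -0.016,"y": 0,"z": 0.2,"rx": 0,"ry": 0,"rz": 0.23,"claw": 255},
    {"x": -0.016,"y": 0,"z": 0.2,"rx": 0,"ry": 0,"rz": 0.29,"claw": 255},
    {"x": -0.016,"y": 0,"z": 0.2,"rx": 0,"ry": 0,"rz": 0.35,"claw": 255},
    {"x": -0.016,"y": 0,"z": 0.2,"rx": 0,"ry": 0,"rz": 0.41,"claw": 255},
    {"x": -0.016,"y": 0,"z": 0.2,"rx": 0,"ry": 0,"rz": 0.47,"claw": 255},
  ],
)

```text
t: 18.62
tool_pos: [0.6249, -0.0262, 0.1013]
orientation: [-1.083, -2.949, -0.0]
force: [0.9, -0.9, -0.3]
opening: 0.0009
gripper_force: 0.0
```

Emit:
arm_command(
  targets=[
    {"x": 0,"y": 0,"z": 0,"rx": 0,"ry": 0,"rz": 0.06,"claw": 255},
    {"x": 0,"y": 0,"z": 0,"rx": 0,"ry": 0,"rz": 0.12,"claw": 255},
    {"x": 0,"y": 0,"z": 0,"rx": 0,"ry": 0,"rz": 0.18,"claw": 255},
    {"x": 0,"y": 0,"z": 0,"rx": 0,"ry": 0,"rz": 0.24,"claw": 255},
    {"x": 0,"y": 0,"z": 0,"rx": 0,"ry": 0,"rz": 0.3,"claw": 255},
    {"x": 0,"y": 0,"z": 0,"rx": 0,"ry": 0,"rz": 0.355,"claw": 255},
    {"x": 0,"y": 0,"z": 0,"rx": 0,"ry": 0,"rz": 0.355,"claw": 255},
    {"x": 0,"y": 0,"z": 0,"rx": 0,"ry": 0,"rz": 0.355,"claw": 255},
  ],
)

```text
t: 19.28
tool_pos: [0.625, -0.0264, 0.1013]
orientation: [-0.006, -3.141, -0.0]
force: [0.3, -0.3, 0.4]
opening: 0.0003
gripper_force: 0.0
```

```bash
python3 -c "
from h import *
blobs();print(robot.read_state()['q'],robot.read_state()['orientation'])
p,d=robot.read_camera('side');cv2.imwrite('pics/s6.png',cv2.resize(p[130:310,250:490],(640,480),interpolation=cv2.INTER_CUBIC)[...,::-1])"
```

```text
scene [363. 228.] 94 [ 0.546 -0.24 ] [0.041 0.043 0.009] [126. 122. 115.]
scene [392. 240.] 120 [ 0.46  -0.241] [0.039 0.042 0.008] [136. 132. 124.]
scene [405. 249.] 169 [ 0.416 -0.224] [0.011 0.138 0.015] [46. 45. 47.]
scene [263. 247.] 68 [ 0.662 -0.015] [0.039 0.039 0.006] [108. 106. 101.]
scene [200. 264.] 87 [0.711 0.122] [0.043 0.039 0.008] [41. 57. 95.]
scene [219. 293.] 109 [0.597 0.16 ] [0.04  0.039 0.007] [42. 58. 99.]
scene [339. 318.] 124 [0.38  0.066] [0.04  0.041 0.007] [68. 42. 80.]
side [317. 194.] 74 [0.598 0.16 ] [0.037 0.044 0.01 ] [38. 48. 77.]
side [245. 228.] 110 [0.381 0.067] [0.037 0.043 0.011] [57. 39. 64.]
side [357. 230.] 91 [ 0.662 -0.017] [0.038 0.042 0.01 ] [94. 90. 82.]
side [390. 289.] 94 [ 0.671 -0.233] [0.007 0.124 0.015] [37. 35. 34.]
side [340. 303.] 197 [ 0.547 -0.241] [0.037 0.04  0.012] [118. 114. 101.]
side [303. 311.] 200 [ 0.462 -0.243] [0.037 0.042 0.012] [117. 113. 101.]
side [320. 327.] 287 [ 0.498 -0.295] [0.171 0.009 0.015] [37. 35. 34.]
[ 0.6251 -0.0267  0.1013]
[-1.24573874e-01  2.70174881e-01  1.52891538e+00  4.63668217e-05
  1.34255369e+00 -1.69139194e+00] [-6.26541974e-03 -3.14154102e+00 -8.02614521e-05]
```

View pics/s6.png

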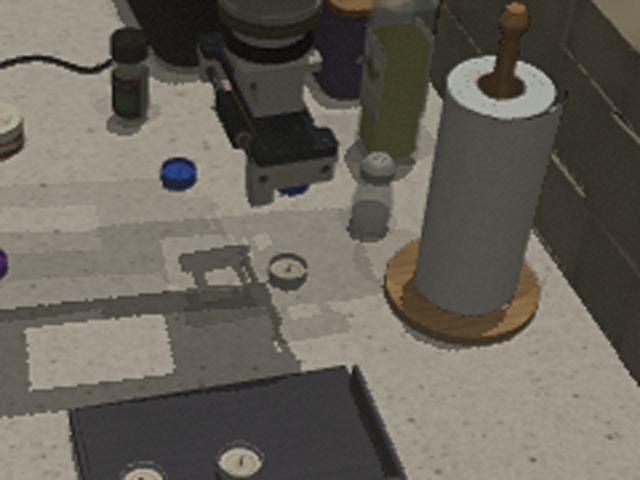

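The gripper is turned and C is upright at (0.662,-0.016), crop (288,270). I'll descend on its +x side, push -x by about 40 mm, retreat and lift.

Emit:
arm_command(
  targets=[
    {"x": 0.04,"y": 0.005,"z": 0,"rx": 0,"ry": 0,"rz": 0,"claw": 255},
    {"x": 0.1,"y": 0.019,"z": 0,"rx": 0,"ry": 0,"rz": 0,"claw": 255},
    {"x": 0.144,"y": 0.019,"z": 0,"rx": 0,"ry": 0,"rz": 0,"claw": 255},
    {"x": 0.144,"y": 0.019,"z": 0,"rx": 0,"ry": 0,"rz": 0,"claw": 255},
    {"x": 0.144,"y": 0.019,"z": -0.04,"rx": 0,"ry": 0,"rz": 0,"claw": 255},
    {"x": 0.144,"y": 0.019,"z": -0.08,"rx": 0,"ry": 0,"rz": 0,"claw": 255},
    {"x": 0.144,"y": 0.019,"z": -0.12,"rx": 0,"ry": 0,"rz": 0,"claw": 255},
    {"x": 0.144,"y": 0.019,"z": -0.12,"rx": 0,"ry": 0,"rz": 0,"claw": 255},
  ],
)

```text
t: 20.1
tool_pos: [0.6933, -0.0172, 0.0358]
orientation: [-0.004, -3.133, -0.001]
force: [-0.8, 0.3, -1.6]
opening: 0.0004
gripper_force: 0.0
```

```bash
python3 -c "
from h import *
tip()
for n in ('scene','side'):
  p,d=robot.read_camera(n);P=cloud(cal(n),d)
  q=P[(P[...,0]>.685)&(P[...,0]<.765)&(P[...,1]>-.11)&(P[...,1]<.09)&(P[...,2]>.1)&(P[...,2]<.2)];print(q.min(0),q.max(0))"
```

```text
scene 107 [0.0056 0.0063 0.0065 0.0065 0.0067 0.0067] [ 0.671 -0.031  0.006] [ 0.7   -0.001  0.06 ]
side 49 [0.0052 0.0055 0.0061 0.0061 0.0063 0.0066] [ 0.671 -0.033  0.005] [ 0.704 -0.002  0.06 ]
[ 0.69326208 -0.01717912  0.03580653] [-0.34999807  0.38246031  0.65073062]
[ 0.68505213 -0.10859949  0.1001895 ] [0.73173862 0.07882303 0.19988968]
[ 0.68500103 -0.1099377   0.10115753] [0.73454394 0.07428635 0.19984324]
```

Emit:
arm_command(
  targets=[
    {"x": 0.008,"y": 0,"z": 0,"rx": 0,"ry": 0,"rz": 0,"claw": 255},
    {"x": 0.008,"y": 0,"z": 0,"rx": 0,"ry": 0,"rz": 0,"claw": 255},
    {"x": 0.008,"y": 0,"z": -0.02,"rx": 0,"ry": 0,"rz": 0,"claw": 255},
    {"x": 0.008,"y": 0,"z": -0.04,"rx": 0,"ry": 0,"rz": 0,"claw": 255},
    {"x": 0.008,"y": 0,"z": -0.06,"rx": 0,"ry": 0,"rz": 0,"claw": 255},
    {"x": 0.008,"y": 0,"z": -0.07,"rx": 0,"ry": 0,"rz": 0,"claw": 255},
    {"x": 0.008,"y": 0,"z": -0.07,"rx": 0,"ry": 0,"rz": 0,"claw": 255},
    {"x": 0.008,"y": 0,"z": -0.07,"rx": 0,"ry": 0,"rz": 0,"claw": 255},
  ],
)

```text
t: 21.02
tool_pos: [0.7004, -0.0174, 0.005]
orientation: [-0.001, -3.14, -0.0]
force: [0.2, -0.3, 0.9]
opening: 0.0004
gripper_force: 0.0
```

```bash
python3 -c "
from h import *
tip()"
```

```text
scene 209 [0.0061 0.0063 0.0078 0.0085 0.0096 0.0097] [ 0.679 -0.032  0.006] [ 0.708 -0.001  0.06 ]
side 73 [0.0065 0.008  0.0096 0.0098 0.0103 0.011 ] [ 0.679 -0.033  0.006] [ 0.711 -0.003  0.059]
[ 0.70037259 -0.01735736  0.00504949] [-0.89431307 -0.42353301  0.4989003 ]
```

Emit:
arm_command(
  targets=[
    {"x": -0.004,"y": 0,"z": -0.009,"rx": 0,"ry": 0,"rz": 0,"claw": 255},
    {"x": -0.014,"y": 0,"z": -0.009,"rx": 0,"ry": 0,"rz": 0,"claw": 255},
    {"x": -0.026,"y": 0,"z": -0.009,"rx": 0,"ry": 0,"rz": 0,"claw": 255},
    {"x": -0.04,"y": 0,"z": -0.009,"rx": 0,"ry": 0,"rz": 0,"claw": 255},
    {"x": -0.054,"y": 0,"z": -0.009,"rx": 0,"ry": 0,"rz": 0,"claw": 255},
    {"x": -0.068,"y": 0,"z": -0.009,"rx": 0,"ry": 0,"rz": 0,"claw": 255},
    {"x": -0.082,"y": 0,"z": -0.009,"rx": 0,"ry": 0,"rz": 0,"claw": 255},
    {"x": -0.094,"y": 0,"z": -0.009,"rx": 0,"ry": 0,"rz": 0,"claw": 255},
    {"x": -0.102,"y": 0,"z": -0.009,"rx": 0,"ry": 0,"rz": 0,"claw": 255},
    {"x": -0.102,"y": 0,"z": -0.009,"rx": 0,"ry": 0,"rz": 0,"claw": 255},
  ],
)

```text
t: 22.0
tool_pos: [0.6494, -0.0175, 0.0018]
orientation: [-0.001, -3.141, -0.0]
force: [0.3, -0.8, -0.1]
opening: 0.0003
gripper_force: 0.0
```

Emit:
arm_command(
  targets=[
    {"x": 0.016,"y": 0,"z": 0,"rx": 0,"ry": 0,"rz": 0,"claw": 255},
    {"x": 0.016,"y": 0,"z": 0.04,"rx": 0,"ry": 0,"rz": 0,"claw": 255},
    {"x": 0.016,"y": 0.02,"z": 0.11,"rx": 0,"ry": 0,"rz": 0,"claw": 255},
    {"x": 0,"y": 0.05,"z": 0.17,"rx": 0,"ry": 0,"rz": -0.05,"claw": 255},
    {"x": -0.02,"y": 0.09,"z": 0.17,"rx": 0,"ry": 0,"rz": -0.11,"claw": 255},
    {"x": -0.04,"y": 0.12,"z": 0.17,"rx": 0,"ry": 0,"rz": -0.17,"claw": 255},
    {"x": -0.05,"y": 0.12,"z": 0.17,"rx": 0,"ry": 0,"rz": -0.23,"claw": 255},
    {"x": -0.05,"y": 0.12,"z": 0.17,"rx": 0,"ry": 0,"rz": -0.29,"claw": 255},
    {"x": -0.05,"y": 0.12,"z": 0.17,"rx": 0,"ry": 0,"rz": -0.35,"claw": 255},
    {"x": -0.05,"y": 0.12,"z": 0.17,"rx": 0,"ry": 0,"rz": -0.41,"claw": 255},
  ],
)

```text
t: 22.83
tool_pos: [0.6254, 0.0428, 0.0871]
orientation: [1.261, 2.877, 0.0]
force: [-0.8, -0.1, 0.4]
opening: 0.0008
gripper_force: 0.0
```

Emit:
arm_command(
  targets=[
    {"x": 0,"y": 0,"z": 0,"rx": 0,"ry": 0,"rz": -0.06,"claw": 255},
    {"x": 0,"y": 0,"z": 0,"rx": 0,"ry": 0,"rz": -0.12,"claw": 255},
    {"x": 0,"y": 0,"z": 0,"rx": 0,"ry": 0,"rz": -0.18,"claw": 255},
    {"x": 0,"y": 0,"z": 0,"rx": 0,"ry": 0,"rz": -0.24,"claw": 255},
    {"x": 0,"y": 0,"z": 0,"rx": 0,"ry": 0,"rz": -0.3,"claw": 255},
    {"x": 0,"y": 0,"z": 0,"rx": 0,"ry": 0,"rz": -0.36,"claw": 255},
    {"x": 0,"y": 0,"z": 0,"rx": 0,"ry": 0,"rz": -0.374,"claw": 255},
    {"x": 0,"y": 0,"z": 0,"rx": 0,"ry": 0,"rz": -0.374,"claw": 255},
  ],
)

```text
t: 23.5
tool_pos: [0.6255, 0.0425, 0.087]
orientation: [2.221, 2.222, 0.0]
force: [-0.3, 0.1, -0.2]
opening: 0.0004
gripper_force: 0.0
```

```bash
python3 -c "
from h import *
blobs();print(robot.read_state()['orientation'])"
```

```text
scene [362. 228.] 98 [ 0.545 -0.241] [0.038 0.043 0.009] [133. 129. 121.]
scene [392. 240.] 111 [ 0.461 -0.241] [0.039 0.042 0.008] [134. 130. 122.]
scene [405. 249.] 162 [ 0.415 -0.222] [0.011 0.135 0.015] [47. 46. 48.]
scene [276. 253.] 83 [ 0.619 -0.017] [0.04  0.039 0.007] [113. 110. 105.]
scene [200. 264.] 88 [0.712 0.122] [0.04  0.039 0.006] [39. 55. 94.]
scene [219. 293.] 106 [0.597 0.16 ] [0.04  0.039 0.007] [40. 56. 95.]
scene [339. 313.] 58 [0.383 0.06 ] [0.031 0.025 0.006] [62. 39. 73.]
scene [339. 324.] 58 [0.375 0.074] [0.029 0.027 0.006] [63. 37. 75.]
side [317. 194.] 85 [0.598 0.157] [0.037 0.045 0.013] [36. 49. 84.]
side [360. 196.] 83 [0.713 0.122] [0.039 0.046 0.01 ] [33. 44. 74.]
side [245. 228.] 95 [0.381 0.066] [0.037 0.043 0.011] [59. 39. 67.]
side [342. 233.] 101 [ 0.621 -0.018] [0.037 0.044 0.01 ] [88. 84. 76.]
side [390. 289.] 85 [ 0.671 -0.232] [0.006 0.119 0.014] [36. 35. 33.]
side [340. 303.] 196 [ 0.547 -0.242] [0.039 0.042 0.014] [117. 113. 100.]
side [303. 311.] 205 [ 0.462 -0.243] [0.037 0.043 0.012] [115. 111.  99.]
side [321. 327.] 294 [ 0.495 -0.289] [0.166 0.021 0.015] [37. 35. 34.]
[0.6254 0.0425 0.0869]
[2.21726733e+00 2.22540539e+00 2.10578915e-04]
```

C is at (0.620,-0.0175). Lining up squarely behind it.

Emit:
arm_command(
  targets=[
    {"x": -0.01,"y": -0.035,"z": -0.01,"rx": 0,"ry": 0,"rz": 0,"claw": 255},
    {"x": -0.01,"y": -0.035,"z": -0.05,"rx": 0,"ry": 0,"rz": 0,"claw": 255},
    {"x": -0.01,"y": -0.035,"z": -0.09,"rx": 0,"ry": 0,"rz": 0,"claw": 255},
    {"x": -0.01,"y": -0.035,"z": -0.13,"rx": 0,"ry": 0,"rz": 0,"claw": 255},
    {"x": -0.01,"y": -0.035,"z": -0.16,"rx": 0,"ry": 0,"rz": 0,"claw": 255},
    {"x": -0.01,"y": -0.035,"z": -0.17,"rx": 0,"ry": 0,"rz": 0,"claw": 255},
    {"x": -0.01,"y": -0.035,"z": -0.17,"rx": 0,"ry": 0,"rz": 0,"claw": 255},
    {"x": -0.01,"y": -0.035,"z": -0.17,"rx": 0,"ry": 0,"rz": 0,"claw": 255},
  ],
)

```text
t: 24.27
tool_pos: [0.6205, 0.0251, 0.0023]
orientation: [2.218, 2.224, 0.0]
force: [-0.8, 0.1, -0.5]
opening: 0.0005
gripper_force: 0.0
```

```bash
python3 -c "
from h import *
tip();blobs()" | grep -v -e '0.24' -e '0.29' -e '0.1[0-9]'
```

```text
side 164 [0.0139 0.0141 0.0154 0.0158 0.0161 0.0165] [0.604 0.01  0.014] [0.638 0.032 0.06 ]
[0.62054704 0.02506609 0.0023252 ] [0.39746971 1.3995611  0.48949797]
scene [268. 258.] 76 [0.616 0.007] [0.033 0.059 0.015] [104. 101.  95.]
scene [339. 313.] 52 [0.383 0.061] [0.032 0.027 0.007] [64. 41. 75.]
scene [339. 324.] 59 [0.376 0.072] [0.032 0.03  0.006] [65. 38. 78.]
side [245. 228.] 98 [0.381 0.066] [0.037 0.046 0.011] [57. 38. 63.]
side [343. 230.] 45 [ 0.624 -0.008] [0.031 0.023 0.01 ] [75. 73. 66.]
side [342. 236.] 48 [ 0.619 -0.025] [0.033 0.027 0.013] [79. 77. 70.]
[0.6213 0.025  0.0032]
```

Aligned. I'll lower 4 mm and push 9 cm, then check the drift.

Emit:
arm_command(
  targets=[
    {"x": 0,"y": -0.004,"z": -0.008,"rx": 0,"ry": 0,"rz": 0,"claw": 255},
    {"x": 0,"y": -0.014,"z": -0.008,"rx": 0,"ry": 0,"rz": 0,"claw": 255},
    {"x": 0,"y": -0.026,"z": -0.008,"rx": 0,"ry": 0,"rz": 0,"claw": 255},
    {"x": 0,"y": -0.04,"z": -0.008,"rx": 0,"ry": 0,"rz": 0,"claw": 255},
    {"x": 0,"y": -0.056,"z": -0.008,"rx": 0,"ry": 0,"rz": 0,"claw": 255},
    {"x": 0,"y": -0.074,"z": -0.008,"rx": 0,"ry": 0,"rz": 0,"claw": 255},
    {"x": 0,"y": -0.092,"z": -0.008,"rx": 0,"ry": 0,"rz": 0,"claw": 255},
    {"x": 0,"y": -0.11,"z": -0.008,"rx": 0,"ry": 0,"rz": 0,"claw": 255},
    {"x": 0,"y": -0.128,"z": -0.008,"rx": 0,"ry": 0,"rz": 0,"claw": 255},
    {"x": 0,"y": -0.144,"z": -0.008,"rx": 0,"ry": 0,"rz": 0,"claw": 255},
  ],
)

```text
t: 25.35
tool_pos: [0.6202, -0.0482, -0.0021]
orientation: [2.22, 2.223, -0.0]
force: [0.4, 0.3, 0.1]
opening: 0.0003
gripper_force: 0.0
```

```bash
python3 -c "
from h import *
blobs()"
```

```text
scene [363. 228.] 98 [ 0.545 -0.24 ] [0.038 0.041 0.008] [133. 129. 121.]
scene [392. 239.] 116 [ 0.461 -0.241] [0.039 0.043 0.009] [141. 137. 128.]
scene [404. 249.] 171 [ 0.415 -0.221] [0.01  0.134 0.015] [47. 46. 48.]
scene [290. 246.] 106 [ 0.618 -0.065] [0.034 0.06  0.014] [104. 100.  95.]
scene [199. 264.] 79 [0.712 0.121] [0.041 0.039 0.007] [43. 59. 98.]
scene [220. 293.] 103 [0.596 0.16 ] [0.04  0.038 0.006] [42. 58. 99.]
scene [339. 313.] 66 [0.383 0.061] [0.032 0.027 0.006] [73. 47. 85.]
scene [339. 324.] 59 [0.375 0.074] [0.029 0.025 0.007] [64. 38. 76.]
side [317. 194.] 84 [0.599 0.157] [0.039 0.045 0.01 ] [38. 52. 89.]
side [245. 228.] 101 [0.381 0.065] [0.037 0.042 0.01 ] [59. 40. 67.]
side [349. 247.] 135 [ 0.622 -0.073] [0.038 0.053 0.015] [73. 70. 64.]
side [390. 289.] 88 [ 0.671 -0.234] [0.007 0.123 0.014] [37. 35. 34.]
side [340. 303.] 190 [ 0.547 -0.24 ] [0.038 0.044 0.014] [121. 116. 104.]
side [303. 311.] 211 [ 0.462 -0.241] [0.037 0.042 0.012] [120. 116. 103.]
side [319. 327.] 268 [ 0.489 -0.29 ] [0.155 0.02  0.015] [38. 37. 35.]
[ 0.6203 -0.0486 -0.0021]
```

Emit:
arm_command(
  targets=[
    {"x": 0.001,"y": -0.016,"z": 0,"rx": 0,"ry": 0,"rz": 0,"claw": 255},
    {"x": 0.002,"y": -0.034,"z": 0,"rx": 0,"ry": 0,"rz": 0,"claw": 255},
    {"x": 0.002,"y": -0.052,"z": 0,"rx": 0,"ry": 0,"rz": 0,"claw": 255},
    {"x": 0.002,"y": -0.07,"z": 0.002,"rx": 0,"ry": 0,"rz": 0,"claw": 255},
    {"x": 0.002,"y": -0.088,"z": 0.003,"rx": 0,"ry": 0,"rz": 0,"claw": 255},
    {"x": 0.002,"y": -0.106,"z": 0.004,"rx": 0,"ry": 0,"rz": 0,"claw": 255},
    {"x": 0.002,"y": -0.124,"z": 0.004,"rx": 0,"ry": 0,"rz": 0,"claw": 255},
    {"x": 0.002,"y": -0.142,"z": 0.004,"rx": 0,"ry": 0,"rz": 0,"claw": 255},
    {"x": 0.002,"y": -0.16,"z": 0.004,"rx": 0,"ry": 0,"rz": 0,"claw": 255},
    {"x": 0.002,"y": -0.176,"z": 0.004,"rx": 0,"ry": 0,"rz": 0,"claw": 255},
  ],
)

```text
t: 26.28
tool_pos: [0.6212, -0.1361, -0.0002]
orientation: [2.219, 2.223, -0.0]
force: [-0.1, -0.3, 0.2]
opening: 0.0008
gripper_force: 0.1
```

```bash
python3 -c "
from h import *
blobs()"|grep -e '0.6[0-9]'
```

```text
scene [316. 231.] 109 [ 0.618 -0.153] [0.031 0.059 0.015] [109. 106.  99.]
side [361. 272.] 196 [ 0.624 -0.164] [0.039 0.044 0.014] [76. 73. 66.]
side [390. 289.] 88 [ 0.671 -0.233] [0.007 0.12  0.014] [36. 34. 33.]
```

Emit:
arm_command(
  targets=[
    {"x": 0.001,"y": -0.016,"z": 0,"rx": 0,"ry": 0,"rz": 0,"claw": 255},
    {"x": 0.003,"y": -0.033,"z": 0,"rx": 0,"ry": 0,"rz": 0,"claw": 255},
    {"x": 0.004,"y": -0.05,"z": 0,"rx": 0,"ry": 0,"rz": 0,"claw": 255},
    {"x": 0.004,"y": -0.067,"z": 0,"rx": 0,"ry": 0,"rz": 0,"claw": 255},
    {"x": 0.004,"y": -0.084,"z": 0,"rx": 0,"ry": 0,"rz": 0,"claw": 255},
    {"x": 0.004,"y": -0.1,"z": 0,"rx": 0,"ry": 0,"rz": 0,"claw": 255},
    {"x": 0.004,"y": -0.116,"z": 0,"rx": 0,"ry": 0,"rz": 0,"claw": 255},
    {"x": 0.004,"y": -0.132,"z": 0,"rx": 0,"ry": 0,"rz": 0,"claw": 255},
    {"x": 0.004,"y": -0.144,"z": 0,"rx": 0,"ry": 0,"rz": 0,"claw": 255},
    {"x": 0.004,"y": -0.15,"z": 0,"rx": 0,"ry": 0,"rz": 0,"claw": 255},
  ],
)

```text
t: 27.22
tool_pos: [0.6232, -0.2111, -0.0001]
orientation: [2.22, 2.223, -0.0]
force: [0.5, -1.1, 0.0]
opening: 0.0003
gripper_force: 0.0
```

Emit:
arm_command(
  targets=[
    {"x": 0,"y": 0,"z": 0,"rx": 0,"ry": 0,"rz": 0,"claw": 255},
    {"x": 0,"y": 0.02,"z": 0,"rx": 0,"ry": 0,"rz": 0,"claw": 255},
    {"x": 0,"y": 0.04,"z": 0.04,"rx": 0,"ry": 0,"rz": 0,"claw": 255},
    {"x": -0.02,"y": 0.08,"z": 0.1,"rx": 0,"ry": 0,"rz": 0,"claw": 255},
    {"x": -0.04,"y": 0.12,"z": 0.16,"rx": 0,"ry": 0,"rz": 0,"claw": 255},
    {"x": -0.05,"y": 0.17,"z": 0.22,"rx": 0,"ry": 0,"rz": 0,"claw": 255},
    {"x": -0.05,"y": 0.21,"z": 0.28,"rx": 0,"ry": 0,"rz": 0,"claw": 255},
    {"x": -0.05,"y": 0.24,"z": 0.32,"rx": 0,"ry": 0,"rz": 0,"claw": 255},
    {"x": -0.05,"y": 0.24,"z": 0.32,"rx": 0,"ry": 0,"rz": 0,"claw": 255},
    {"x": -0.05,"y": 0.24,"z": 0.32,"rx": 0,"ry": 0,"rz": 0,"claw": 255},
  ],
)

```text
t: 28.05
tool_pos: [0.5994, -0.0883, 0.1618]
orientation: [2.214, 2.224, 0.003]
force: [-0.3, -0.0, -0.8]
opening: 0.0007
gripper_force: 0.0
```

```bash
python3 -c "
from h import *
blobs()
p,d=robot.read_camera('side');cv2.imwrite('pics/s7.png',cv2.resize(p[130:430,200:500],(600,600),interpolation=cv2.INTER_CUBIC)[...,::-1])"
```

```text
scene [337. 219.] 93 [ 0.622 -0.239] [0.04  0.041 0.009] [126. 122. 115.]
scene [362. 228.] 98 [ 0.545 -0.24 ] [0.039 0.041 0.009] [135. 130. 122.]
scene [392. 239.] 115 [ 0.461 -0.24 ] [0.039 0.043 0.009] [135. 131. 123.]
scene [405. 249.] 174 [ 0.415 -0.224] [0.01  0.139 0.015] [46. 45. 47.]
scene [199. 264.] 87 [0.711 0.122] [0.04  0.039 0.007] [41. 57. 96.]
scene [220. 293.] 102 [0.597 0.159] [0.043 0.04  0.007] [40. 55. 92.]
scene [339. 318.] 124 [0.38  0.067] [0.039 0.04  0.007] [68. 42. 81.]
side [317. 194.] 84 [0.599 0.157] [0.038 0.044 0.01 ] [38. 51. 86.]
side [360. 196.] 83 [0.714 0.121] [0.04  0.043 0.009] [36. 49. 85.]
side [245. 228.] 90 [0.381 0.066] [0.037 0.039 0.01 ] [60. 41. 68.]
side [390. 289.] 88 [ 0.671 -0.233] [0.007 0.122 0.014] [36. 35. 33.]
side [372. 296.] 185 [ 0.625 -0.24 ] [0.038 0.043 0.012] [118. 114. 102.]
side [340. 303.] 186 [ 0.547 -0.241] [0.037 0.041 0.012] [115. 111.  99.]
side [303. 311.] 210 [ 0.462 -0.242] [0.038 0.04  0.012] [118. 114. 101.]
side [321. 327.] 281 [ 0.494 -0.295] [0.165 0.01  0.015] [37. 36. 34.]
[ 0.5975 -0.0895  0.1585]
```

View pics/s7.png

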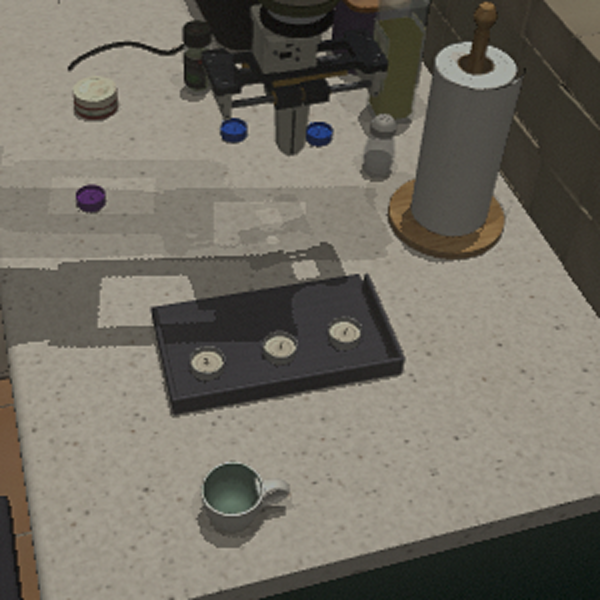

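All three tealights stand upright on the tray floor at crop (207,362), (280,347) and (345,332). The mill, jar, pot, mug and the blue and purple look-alikes are where they started.

```bash
python3 -c "
from plant import robot
print(robot.close_job())"
```

```text
the job is handed in; nothing more can be done
None
```

I swept all three tealights into the tray and handed the job in: at the last look, about 28 s in, they stood upright well behind the bevel, with the bystanders and look-alikes unmoved; one slipped off the fingers on the way and was nudged back into line.

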